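Charge the mill jar with grinding cylinders

ROBOT

A 6-joint arm with a two-finger parallel gripper is mounted at the origin on the work surface. World frame = base frame: x ahead of the robot, y to its left, z up, the work surface at z = 0. Lengths are in m, angles in rad, forces in N, time in s.
With the tool pointing down it reaches from about 0.375 to 0.9 m from the base axis. Payload 3.1 kg.
Tool frame: the origin (TCP) lies between the finger pads; the fingertips stand 25 mm ahead of it and the grasp point (between the pads) lies 6 mm ahead of it; y points along the fingers, x is the direction in which the jaws open and shut, and the axes are right-handed (so a half turn about y gives the same grasp; the last joint's range is limited). The gripper opens to 87 mm and grips with 3 to 60 N. Pads are 19 mm wide; open, the fingers measure 117 mm over their backs; the gripper's body (75 mm by 190 mm) begins 51 mm behind the grasp point.
Start: joints at [1.028, 0.527, 1.433, -0, 1.181, -0.178], TCP at [0.223, 0.584, 0.248] pointing down, gripper open.
Joint ranges: [-3.08, 3.08], [-0.75, 2.2], [0.22, 2.44], [-1.43, 4.57], [0, 2.65], [-2.85, 2.85]. Speed limits (rad/s): [2.79, 2.79, 3.14, 3.14, 3.14, 3.14].

INTERFACE

Orientations are given as a unit quaternion [x, y, z, w].
In Python, from rig import robot gives the robot as it stands.
- The arm moves only by the tool carry_out, never from a script. Its argument "moves" is a list of rows, each a list of 7 numbers: the opening, from 0 (shut) to 1 (fully open), then the shift along the tool's x, y, z in cm, then the turn, a rotation vector about the tool's x, y, z in rad. In form: [[grip, x, y, z, rx, ry, rz], ...]. A call has 1 to 20 rows; each row is the pose to reach, as a shift and turn from the pose commanded when the call began, along the tool's axes at that moment; what a row does not reach only later rows make up. A row lasts 1/10 s, in which the tool goes at most 50 mm and 8.59 degrees, less where a joint would pass 70% of its speed; a pose out of reach is approached as far as the arm can. A call with a gripper value outside its range is refused whole. The fingers move at their own pace and stop on an object; "force" is the grip in N (left out, the last holds). Time passes only in rows, so rows that repeat a pose let the fingers close. It gives the time, the measured TCP pose, the force and the opening at its end, in the units of the state.
- robot.get_obs(): the state, without advancing time (a new reading comes with each control period).
- robot.camera(name): name is "scene" or "top"; returns the picture (480x640x3 uint8, red, green, blue); there is no depth.
- robot.camera_params(name): a dict with "fx", "fy", "cx", "cy" (pixels), "extrinsics" (4x4, takes a point from camera to world coordinates). Camera axes: x right, y down, z forward; pixel columns grow to the right and rows downward; lengths in m; the calibration is good to about 2 mm. A picture is of the moment at which its call begins. camera_params takes no time and is no camera call.
- robot.hand_in(): hands the job in, once; it reports no verdict.
The state is a dict: "time": time; "q": joint angles; "joint_velocities": joint speeds; "joint_torque": joint torques, N m; "position": TCP position; "tool_rot": TCP orientation; "ft_force": force on the tool from outside, world axes, zero at the start; "moment": the same for the moment, N m; "grip_width": finger opening in m.
Only numpy, scipy, OpenCV 4.12 (cv2) and the standard library are available. Lean on these libraries where they do the work, as an engineer would, in place of code of your own. Each camera call takes 0.05 s, during which the arm holds its last target.

TASK

Charge the open mill jar for the next batch of glaze: with the scoop, take up some of the white grinding cylinders from the draining tray and tip at least three of them into the jar, low over its mouth so that they are not dropped from a height. Do not handle the cylinders with the fingers, spill none on the bench, keep the jar standing where it is and leave the other things alone. When you have finished, set the empty scoop down flat on the bench.

Things in the scene. Friction and masses are not known exactly. Their poses are not given: they have to be found in the camera images.
- scoop: Flat-bottomed steel scoop, about 160 g: bowl 105 long (its x) x 70 wide (y) x 42 deep, sheet 2 mm, open at the +x end, side walls full height over the rear 40 mm, then sloping down to end 28 mm short of the lip. Black handle at the -x end. Origin: centre of the bowl's underside; z up when it stands flat, as it does on the bench at the start.
- scoop_grip (a point): Best grip on the handle, on its middle line, at (-122, 0, +70) mm in the scoop's frame, axes as the scoop's: pinch across the 20 mm width (scoop's y). The handle is a bar 130 long, 22 deep; it leaves the back wall 30 mm up and rises 30 degrees above level towards -x. Fingers pointing down to 20 mm below this point are clear of all.
- scoop_lip (a point): Middle of the scoop's open front edge, at (+52.5, 0, 0) mm in its frame, on the underside; the floor is 1.5 mm thick here, 2.5 mm behind. Axes as the scoop's.
- scoop_bowl (a point): Middle of the scoop's bowl, at (0, 0, +20) mm in its frame. Axes as the scoop's.
- tray: Shallow grey draining tray, fixed; 300 long (its x) x 190 wide (y) x 40 high, origin at the centre of its underside on the bench. Inside 290 x 180, floor 8 mm above the bench, walls 32 mm above the floor, with a narrow outer rim. +x end away from the robot. The cylinders lie in the +x half; the -x half is empty and has room for the scoop's bowl.
- jar: Open porcelain mill jar, cream with a brown band, 136 mm diameter, 140 high, about 1.7 kg, standing loose on the bench to the left or the right of the tray. Origin: centre of its underside; z up. Inner floor 10 mm up, round mouth 104 mm clear diameter, collar 8.5 mm thick.
- jar_mouth (a point): Centre of the jar's mouth, level with its rim, 140 mm above the bench.
- jar_inside (a point): Point on the jar's axis, 60 mm above its underside; a cylinder inside the jar, below its rim, has its middle within 75 mm of this point.
- lid: Bystander: the jar's lid, 114 mm diameter, 46 high with its clamp knob, lying on the bench just beyond the jar. Origin under its centre.
- tiles: Bystander: stack of five hexagonal tiles, 100 mm across, 45 high. Origin under its centre.
- brushpot: Bystander: clay pot 84 mm diameter, 100 high, with brushes standing to 220 mm. Origin under its centre.
- media0: One of eight like white ceramic grinding cylinders, 22 mm diameter x 22 mm long, ends domed to a 9 mm flat, 29 g, slippery (friction about 0.3 on tray, scoop and jar), rolls only a little; origin at its middle, its z along its axis; starts lying on its side in the tray.
- media1: One of eight like white ceramic grinding cylinders, 22 mm diameter x 22 mm long, ends domed to a 9 mm flat, 29 g, slippery (friction about 0.3 on tray, scoop and jar), rolls only a little; origin at its middle, its z along its axis; starts standing on end in the tray.
- media2: One of eight like white ceramic grinding cylinders, 22 mm diameter x 22 mm long, ends domed to a 9 mm flat, 29 g, slippery (friction about 0.3 on tray, scoop and jar), rolls only a little; origin at its middle, its z along its axis; starts lying on its side in the tray.
- media3: One of eight like white ceramic grinding cylinders, 22 mm diameter x 22 mm long, ends domed to a 9 mm flat, 29 g, slippery (friction about 0.3 on tray, scoop and jar), rolls only a little; origin at its middle, its z along its axis; starts standing on end in the tray.
- media4: One of eight like white ceramic grinding cylinders, 22 mm diameter x 22 mm long, ends domed to a 9 mm flat, 29 g, slippery (friction about 0.3 on tray, scoop and jar), rolls only a little; origin at its middle, its z along its axis; starts lying on its side in the tray.
- media5: One of eight like white ceramic grinding cylinders, 22 mm diameter x 22 mm long, ends domed to a 9 mm flat, 29 g, slippery (friction about 0.3 on tray, scoop and jar), rolls only a little; origin at its middle, its z along its axis; starts standing on end in the tray.
- media6: One of eight like white ceramic grinding cylinders, 22 mm diameter x 22 mm long, ends domed to a 9 mm flat, 29 g, slippery (friction about 0.3 on tray, scoop and jar), rolls only a little; origin at its middle, its z along its axis; starts lying on its side in the tray.
- media7: One of eight like white ceramic grinding cylinders, 22 mm diameter x 22 mm long, ends domed to a 9 mm flat, 29 g, slippery (friction about 0.3 on tray, scoop and jar), rolls only a little; origin at its middle, its z along its axis; starts standing on end in the tray.
Things that resemble listed ones, but are neither listed nor needed, are in the scene too. What is shaped like the scoop but blue is not meant.

How it is judged:
On the way:
1. at least one grinding cylinder rides in the scoop, more than 100 mm above the bench (((distance between media0 and scoop_bowl below 0.055 m and height (world z) of media0 above 0.1 m) or (distance between media1 and scoop_bowl below 0.055 m and height (world z) of media1 above 0.1 m) or (distance between media2 and scoop_bowl below 0.055 m and height (world z) of media2 above 0.1 m) or (distance between media3 and scoop_bowl below 0.055 m and height (world z) of media3 above 0.1 m) or (distance between media4 and scoop_bowl below 0.055 m and height (world z) of media4 above 0.1 m) or (distance between media5 and scoop_bowl below 0.055 m and height (world z) of media5 above 0.1 m) or (distance between media6 and scoop_bowl below 0.055 m and height (world z) of media6 above 0.1 m) or (distance between media7 and scoop_bowl below 0.055 m and height (world z) of media7 above 0.1 m))), for 0.2 s.
At the end, for the whole second after the job is handed in: At least three cylinders lie in the jar below its rim, all eight are at rest and none lies on the bench or in the scoop (each one's middle over 15.5 mm above the bench), the scoop stands flat on the bench (within 4 mm and 0.08 rad), and the jar is upright within 25 mm of its start ((distance between each of media0, media1, media2 and jar_inside below 0.075 m or distance between each of media0, media1, media3 and jar_inside below 0.075 m or distance between each of media0, media2, media3 and jar_inside below 0.075 m or distance between each of media1, media2, media3 and jar_inside below 0.075 m or distance between each of media4, media5, media6 and jar_inside below 0.075 m or distance between each of media4, media5, media7 and jar_inside below 0.075 m or distance between each of media4, media6, media7 and jar_inside below 0.075 m or distance between each of media5, media6, media7 and jar_inside below 0.075 m or ((distance between each of media0, media1 and jar_inside below 0.075 m or distance between each of media0, media2 and jar_inside below 0.075 m or distance between each of media0, media3 and jar_inside below 0.075 m or distance between each of media1, media2 and jar_inside below 0.075 m or distance between each of media1, media3 and jar_inside below 0.075 m or distance between each of media2, media3 and jar_inside below 0.075 m) and distance between any of media4, media5, media6, media7 and jar_inside below 0.075 m) or (distance between any of media0, media1, media2, media3 and jar_inside below 0.075 m and (distance between each of media4, media5 and jar_inside below 0.075 m or distance between each of media4, media6 and jar_inside below 0.075 m or distance between each of media4, media7 and jar_inside below 0.075 m or distance between each of media5, media6 and jar_inside below 0.075 m or distance between each of media5, media7 and jar_inside below 0.075 m or distance between each of media6, media7 and jar_inside below 0.075 m))) and height (world z) of each of media0, media1, media2, media3, media4, media5, media6, media7 above 0.0155 m and height (world z) of scoop below 0.004 m and angle between each of scoop, jar's own z axis and vertical below 0.08 rad and linear speed of scoop below 0.02 m/s and distance of jar from where it was at the start of the episode below 0.025 m and linear speed of each of media0, media1, media2, media3, media4, media5, media6, media7 below 0.05 m/s); the robot touches nothing.
It fails at once if the fingers touch a grinding cylinder (contact force between the fingers and media0 above 0.3 N or contact force between the fingers and media1 above 0.3 N or contact force between the fingers and media2 above 0.3 N or contact force between the fingers and media3 above 0.3 N or contact force between the fingers and media4 above 0.3 N or contact force between the fingers and media5 above 0.3 N or contact force between the fingers and media6 above 0.3 N or contact force between the fingers and media7 above 0.3 N).
It fails at once if a cylinder is dropped from a height or thrown: it moves faster than 2.4 m/s, as after a fall of 0.3 m (a lip held within 100 mm of the mouth stays below this) (linear speed of any of media0, media1, media2, media3, media4, media5, media6, media7 above 2.4 m/s).
It fails at once if the jar is knocked over or pushed along: tilted over 0.25 rad or moved over 40 mm (angle between jar's own z axis and vertical above 0.25 rad or distance of jar from where it was at the start of the episode above 0.04 m).
It fails at once if the lid, the tiles or the brush pot is moved over 20 mm (distance of any of lid, tiles, brushpot from where it was at the start of the episode above 0.02 m).
It also fails if it takes over 67 s, if anything falls off the work surface, if the arm or the gripper's body presses on something with over 40 N, if the wrist force passes 120 N, or if a joint passes its speed limit or range.

## Working session

There is one attempt and no reset: what is moved stays moved. The work goes in short steps, Python scripts to look and compute and a tool call to move; the robot and the scene stay as the last step left them, time stands still between calls to the robot, and variables do not carry over. Pictures are saved under pics/ and viewed, and the job is handed in when it is done.

Besides the shell and the picture viewer there is one more tool, called after "Emit:" as name(argument=value, ...) on one line, values as JSON. carry_out: Moves the arm, as the interface text tells. Its arguments: {"type":"object","properties":{"moves":{"type":"array"},"force":{"type":"number"}},"required":["moves"]}

```bash
ls; mkdir -p pics; python3 - <<'E'
from rig import robot
import cv2
for n in("scene","top"):
    cv2.imwrite(f"pics/{n}0.png",robot.camera(n)[:,:,::-1]); print(n,robot.camera_params(n))
print(robot.get_obs())
E
```

```text
pics
scene {'fx': 539.3212836955529, 'fy': 539.3212836955529, 'cx': 316.17809828298573, 'cy': 238.70901646038394, 'extrinsics': array([[-0.49471433,  0.65851323, -0.5671138 ,  1.22573383],
       [ 0.86899238,  0.38270919, -0.31366529,  0.39619149],
       [ 0.01048692, -0.64799228, -0.7615747 ,  1.10347488],
       [ 0.        ,  0.        ,  0.        ,  1.        ]])}
top {'fx': 453.20909826196754, 'fy': 453.20909826196754, 'cx': 317.61721600780123, 'cy': 244.5569539469344, 'extrinsics': array([[-0.02238377, -0.9878977 ,  0.1534832 ,  0.34145735],
       [-0.99974792,  0.02238718, -0.0017063 ,  0.01191281],
       [-0.0017504 , -0.15348271, -0.98814978,  1.18478809],
       [ 0.        ,  0.        ,  0.        ,  1.        ]])}
{'time': 0.1, 'q': array([ 1.02750833e+00,  5.28366605e-01,  1.43381044e+00, -3.33209755e-05,
        1.18143349e+00, -1.78480105e-01]), 'joint_velocities': array([ 0.00088406, -0.0001506 , -0.00093641, -0.00090298,  0.00123002,
        0.00214737]), 'joint_torque': array([ 9.57651264e-05, -4.40984881e+01, -1.77149159e+01,  6.34481013e-02,
        5.32611029e-02, -6.21454410e-05]), 'position': array([0.22261345, 0.58332437, 0.24666198]), 'tool_rot': array([ 0.58270325,  0.40036603, -0.40165726, -0.5820957 ]), 'ft_force': array([-0.08570585,  0.35989165,  0.39807772]), 'moment': array([ 0.04121698, -0.04633047, -0.00784499]), 'grip_width': 0.08728668746207506}
```

View pics/scene0.png

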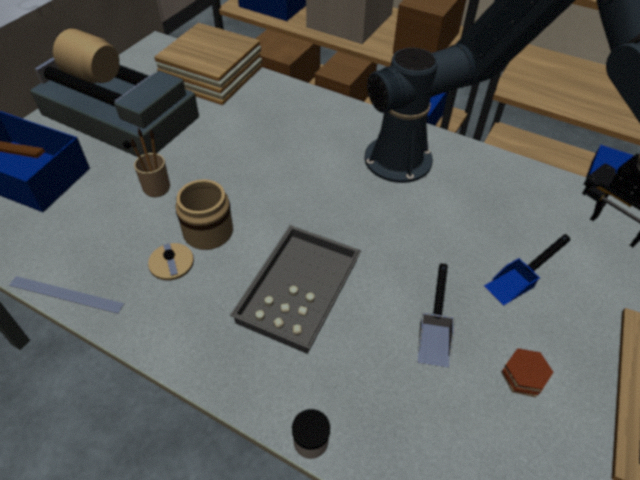

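View pics/top0.png

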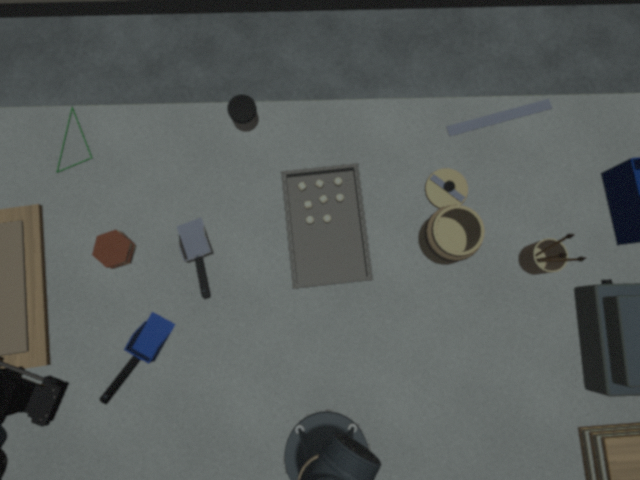

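```bash
python3 - <<'E'
import cv2,numpy as np
t=cv2.imread("pics/top0.png"); s=cv2.imread("pics/scene0.png")
a=cv2.resize(t[150:310,160:380],None,fx=3.6,fy=3.6,interpolation=cv2.INTER_CUBIC)
cv2.imwrite("pics/t1.png",cv2.convertScaleAbs(a,alpha=1.5))
a=cv2.resize(s[210:380,220:470],None,fx=3.2,fy=3.2,interpolation=cv2.INTER_CUBIC)
cv2.imwrite("pics/s1.png",cv2.convertScaleAbs(a,alpha=1.5))
a=cv2.resize(t[150:280,400:600],None,fx=4,fy=4,interpolation=cv2.INTER_CUBIC)
cv2.imwrite("pics/t2.png",cv2.convertScaleAbs(a,alpha=1.5))
E
```

```text
(no output)
```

View pics/t1.png

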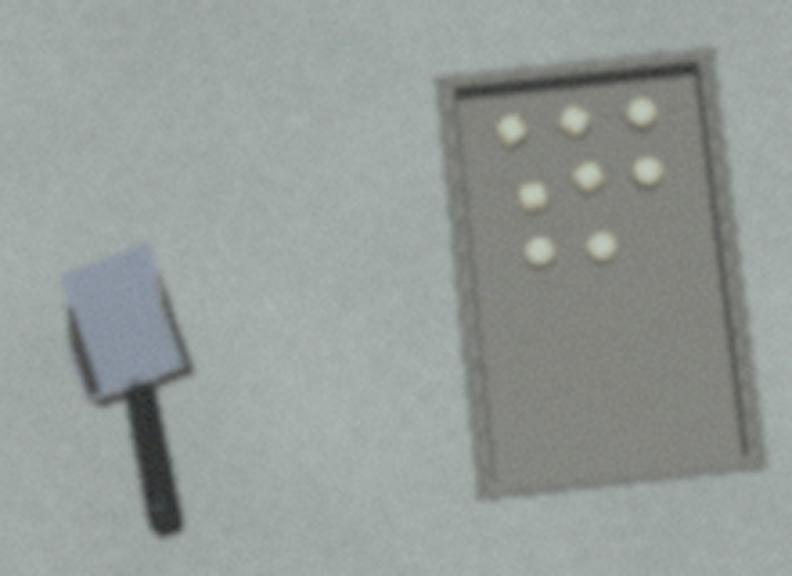

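View pics/s1.png

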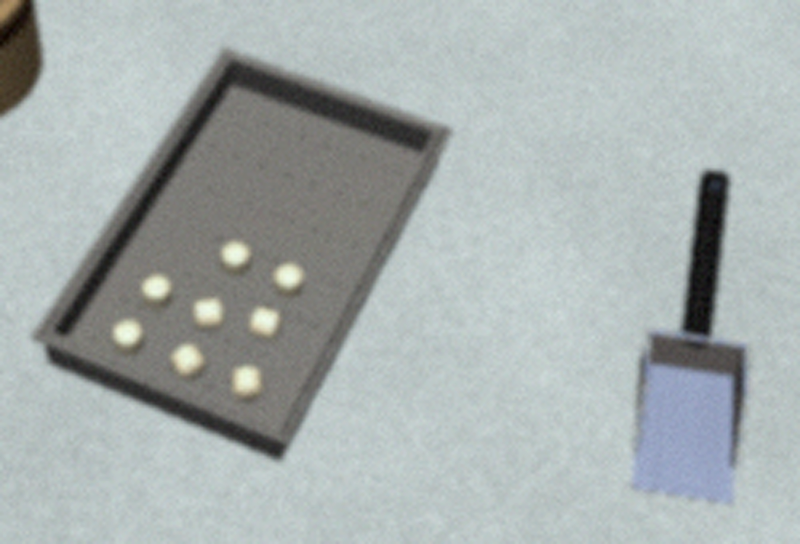

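View pics/t2.png

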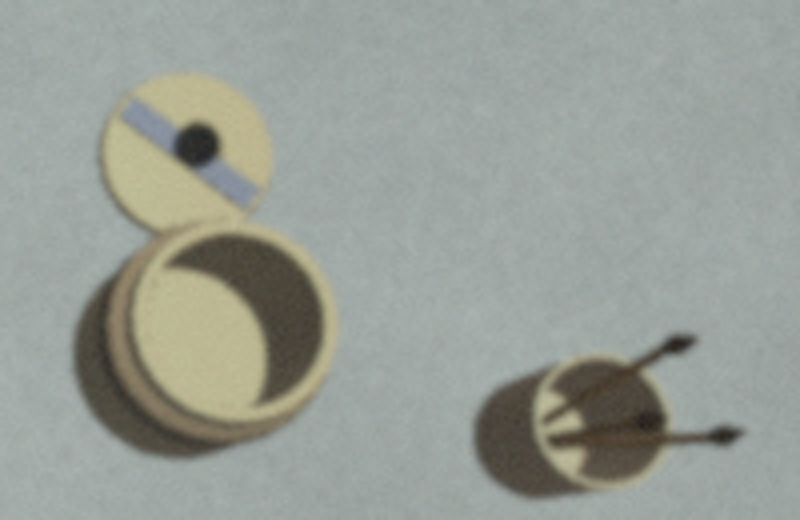

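```bash
cat > h.py <<'E'
import numpy as np, cv2
from rig import robot
from scipy.spatial.transform import Rotation as R
P={n:robot.camera_params(n) for n in("scene","top")}
def ray(n,u,v,z):
    p=P[n];E=p["extrinsics"];d=E[:3,:3]@[(u-p["cx"])/p["fx"],(v-p["cy"])/p["fy"],1];o=E[:3,3]
    return o+d*(z-o[2])/d[2]
def proj(n,X):
    p=P[n];E=p["extrinsics"];c=E[:3,:3].T@(np.array(X)-E[:3,3]);return np.array([p["fx"]*c[0]/c[2]+p["cx"],p["fy"]*c[1]/c[2]+p["cy"]])
def T(u,v): return 160+(u+.5)/3.6-.5,150+(v+.5)/3.6-.5
def S(u,v): return 220+(u+.5)/3.2-.5,210+(v+.5)/3.2-.5
E
python3 - <<'E'
from h import *
np.set_printoptions(precision=4,suppress=True)
f=lambda n,uv,z:ray(n,*uv,z)
print("lip top",f("top",T(65,272),.0015),f("top",T(150,245),.0015)); print("lip scene",f("scene",S(632,488),.0015),f("scene",S(734,501),.0015))
print("back top corners z.042 top",f("top",T(95,402),.042),f("top",T(190,370),.042)," scene",f("scene",S(651,333),.042),f("scene",S(745,346),.042))
print("tray top");[print(f("top",T(*c),.04)) for c in [(437,78),(714,50),(765,467),(480,497)]]
print("tray scene");[print(f("scene",S(*c),.04)) for c in [(35,338),(280,455),(450,130),(227,50)]]
tc=np.mean([f("top",T(*c),.04) for c in [(437,78),(714,50),(765,467),(480,497)]],0);print(tc)
print("handle end top(z~.10)",f("top",T(166,525),.10),f("scene",S(715,180),.10))
for n in("top","scene"):
    im=cv2.imread(f"pics/{n}0.png");hs=cv2.cvtColor(im,cv2.COLOR_BGR2HSV)
    m=((im.min(2)>125)&(im[:,:,2]>im[:,:,0].astype(int)+5)).astype(np.uint8)
    if n=="top": m[:, :285]=0;m[:,365:]=0;m[:165]=0;m[285:]=0
    else: m[:, :235]=0;m[:,355:]=0;m[:235]=0;m[350:]=0
    k,l,st,c=cv2.connectedComponentsWithStats(m)
    for i in range(1,k):
        if st[i,4]>8: print(n,st[i,4],c[i].round(1),f(n,c[i],.0195)[:2])
# jar
t=cv2.imread("pics/top0.png")
print("jar mouth",ray("top",400+(234.5)/4-.5,150+322.5/4-.5,.14))
for u,v in[(130,322),(337,322),(234,220),(234,425)]:print(ray("top",400+u/4-.5,150+v/4-.5,.14))
o=robot.get_obs();print(R.from_quat(o["tool_rot"]).as_matrix())
E
```

```text
lip top [0.5858 0.381  0.0015] [0.6048 0.3185 0.0015]
lip scene [0.6079 0.3193 0.0015] [0.5815 0.3852 0.0015]
back top corners z.042 top [0.4835 0.3449 0.042 ] [0.5048 0.2782 0.042 ]  scene [0.5091 0.286  0.042 ] [0.4854 0.349  0.042 ]
tray top
[0.7158 0.1015 0.04  ]
[ 0.7324 -0.1009  0.04  ]
[ 0.4272 -0.1257  0.04  ]
[0.4107 0.0745 0.04  ]
tray scene
[ 0.7344 -0.0978  0.04  ]
[0.7273 0.1025 0.04  ]
[0.411  0.0744 0.04  ]
[ 0.4273 -0.1234  0.04  ]
[ 0.5715 -0.0127  0.04  ]
handle end top(z~.10) [0.3933 0.2792 0.1   ] [0.4015 0.2823 0.1   ]
scene 22 [293.  288.9] [ 0.587  -0.0194]
scene 22 [309.6 295.8] [0.5842 0.0258]
scene 26 [268.4 299.1] [ 0.6421 -0.0553]
scene 20 [284.6 306.4] [ 0.6404 -0.0105]
scene 28 [302.2 309.6] [0.6271 0.0302]
scene 25 [259.1 313.5] [ 0.6873 -0.0521]
scene 26 [277.8 321.2] [ 0.6832 -0.0027]
scene 27 [296.6 327.8] [0.6764 0.0444]
jar mouth [ 0.5305 -0.3198  0.14  ]
[ 0.5322 -0.2587  0.14  ]
[ 0.5294 -0.3798  0.14  ]
[ 0.592  -0.3238  0.14  ]
[ 0.47   -0.3153  0.14  ]
[[ 0.3568 -0.001  -0.9342]
 [ 0.9342 -0.0017  0.3568]
 [-0.002  -1.      0.0003]]
```

```bash
cat >> h.py <<'E'
np.set_printoptions(precision=4,suppress=True)
M=np.array([[0,0,-1],[1,0,0],[0,-1,0.]])
def Rs(yaw,pitch): return R.from_euler('z',np.radians(yaw)).as_matrix()@R.from_euler('y',np.radians(pitch)).as_matrix()
def tcp_from_lip(L,yaw,pitch,grip=(-.1745,0,.07)):
    S=Rs(yaw,pitch); return np.array(L)+S@np.array(grip)-.006*(S@M)[:,1], S@M
def row(p,Rt,cur=None):
    o=robot.get_obs() if cur is None else None
    p0,R0=(o["position"],R.from_quat(o["tool_rot"]).as_matrix()) if cur is None else cur
    d=R0.T@(np.array(p)-p0)*100; rv=R.from_matrix(R0.T@Rt).as_rotvec()
    return d.round(2),rv.round(3)
def cur():
    o=robot.get_obs();S=R.from_quat(o["tool_rot"]).as_matrix()@M.T
    x=S[:,0];return o,S,np.degrees(np.arctan2(x[1],x[0])),-np.degrees(np.arcsin(x[2]))
def lip_now(g=(.1745,0,-.07)):
    o,S,y,pp=cur(); return o["position"]+S@np.array([0,0,-.006])+S@np.array(g),y,pp
E
python3 - <<'E'
from h import *
print(row((.4305,.2927,.17),Rs(19.5,0)@M))
E
```

```text
(array([-19.72,   7.7 , -29.79]), array([-0.001, -0.705, -0.002]))
```

Emit:
carry_out(moves=[[1,-19.7,7.7,-29.8,0,-0.705,0],[1,-19.7,7.7,-29.8,0,-0.705,0],[1,-19.7,7.7,-29.8,0,-0.705,0],[1,-19.7,7.7,-29.8,0,-0.705,0],[1,-19.7,7.7,-29.8,0,-0.705,0],[1,-19.7,7.7,-29.8,0,-0.705,0],[1,-19.7,7.7,-29.8,0,-0.705,0],[1,-19.7,7.7,-29.8,0,-0.705,0],[1,-19.7,7.7,-29.8,0,-0.705,0],[1,-19.7,7.7,-29.8,0,-0.705,0],[1,-19.7,7.7,-29.8,0,-0.705,0]])

```text
time: 1.2
position: [0.4303, 0.2942, 0.1706]
tool_rot: [-0.408, -0.578, 0.578, 0.408]
ft_force: [0.3, 0.6, -0.7]
grip_width: 0.0867
```

```bash
python3 - <<'E'
from h import *
o,S,y,p=cur();print(o["time"],o["q"],o["position"],y,p,o["ft_force"])
for n in("top","scene"):
    im=robot.camera(n)[:,:,::-1]; c=im[200:320,150:290] if n=="top" else im[220:370,380:580]
    cv2.imwrite(f"pics/{n}1.png",cv2.convertScaleAbs(cv2.resize(c,None,fx=4,fy=4,interpolation=cv2.INTER_CUBIC),alpha=1.5))
E
```

```text
1.2 [ 0.385   0.5008  1.767   0.0005  0.8742 -1.5272] [0.4303 0.2942 0.1706] 19.54181386662526 0.019414657477521736 [ 0.3468  0.573  -0.6654]
```

View pics/scene1.png

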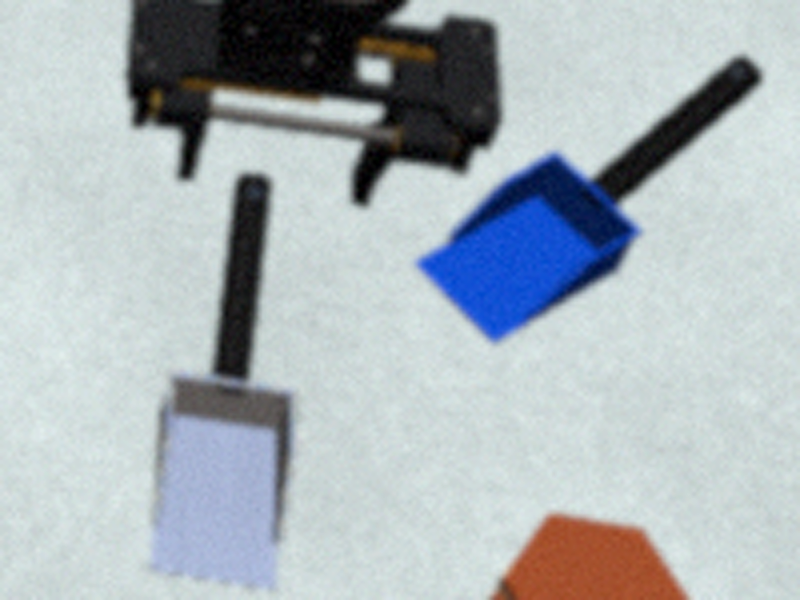

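View pics/top1.png

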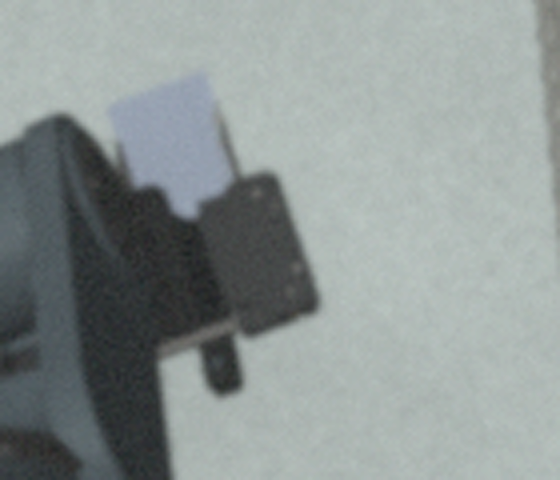

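Emit:
carry_out(moves=[[1,-0.15,5,0,0,0,0],[1,-0.15,9.4,0,0,0,0],[1,-0.15,9.4,0,0,0,0],[0,-0.15,9.4,0,0,0,0],[0,-0.15,9.4,0,0,0,0],[0,-0.15,9.4,0,0,0,0],[0,-0.15,9.4,0,0,0,0],[0,-0.15,9.4,0,0,0,0],[0,-0.15,9.4,0,0,0,0],[0,-0.15,9.4,0,0,0,0]], force=60)

```text
time: 2.3
position: [0.4317, 0.2921, 0.0769]
tool_rot: [0.408, 0.578, -0.577, -0.408]
ft_force: [-0.3, -0.9, 0.4]
grip_width: 0.0392
```

```bash
python3 - <<'E'
from h import *
o,S,y,p=cur();print(o["time"],o["q"],o["position"],y,p,o["ft_force"],o["moment"],o["grip_width"])
print(lip_now())
for n in("scene",):
    im=robot.camera(n)[:,:,::-1]; c=im[200:320,150:290] if n=="top" else im[220:370,380:580]
    cv2.imwrite(f"pics/{n}2.png",cv2.convertScaleAbs(cv2.resize(c,None,fx=4,fy=4,interpolation=cv2.INTER_CUBIC),alpha=1.5))
E
```

```text
2.3 [ 0.3802  0.6626  1.8259 -0.      0.6525 -1.5306] [0.4317 0.2921 0.0769] 19.485149704319735 -0.03103416300147387 [-0.3482 -0.8714  0.3674] [ 0.0158 -0.0373 -0.0483] 0.03924546988103184
(array([0.5962, 0.3503, 0.001 ]), np.float64(19.485149704319735), np.float64(-0.03103416300147387))
```

View pics/scene2.png

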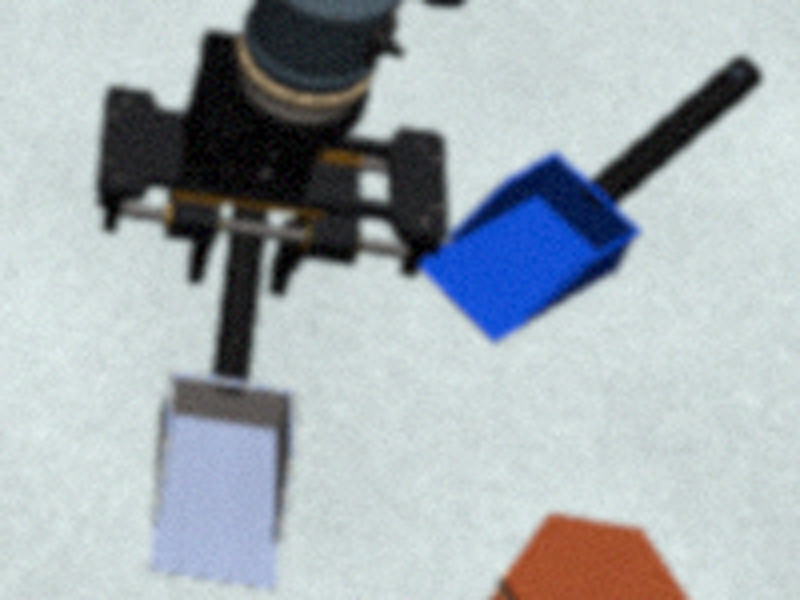

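Emit:
carry_out(moves=[[0,0,0,0,0,0,0],[0,0,0,0,0,0,0],[0,0,0,0,0,0,0],[0,0,0,0,0,0,0],[0,0,0,0,0,0,0],[0,0,0,0,0,0,0]])

```text
time: 2.95
position: [0.4315, 0.2921, 0.0765]
tool_rot: [-0.408, -0.577, 0.577, 0.408]
ft_force: [0.2, -0.2, -0.9]
grip_width: 0.0195
```

Emit:
carry_out(moves=[[0,0,-2,0,0,0,0],[0,0,-5,0,0,0,0],[0,0,-9,0,0,0,0],[0,0,-9,0,0,0,0]])

```text
time: 3.35
position: [0.4343, 0.2934, 0.1707]
tool_rot: [0.41, 0.58, -0.575, -0.406]
ft_force: [0.3, -0.3, -1.3]
grip_width: 0.0196
```

```bash
python3 - <<'E'
from h import *
o,S,y,p=cur();print(o["time"],o["q"],o["position"],y,p,o["ft_force"],o["moment"],o["grip_width"])
print(lip_now())
for n in("scene","top"):
    im=robot.camera(n)[:,:,::-1]; c=im[180:300,150:290] if n=="top" else im[200:350,380:580]
    cv2.imwrite(f"pics/{n}3.png",cv2.convertScaleAbs(cv2.resize(c,None,fx=4,fy=4,interpolation=cv2.INTER_CUBIC),alpha=1.5))
L,y,p=lip_now()
for w in(.035,-.035):
  for n,(a,b) in(("scene",(380,200)),("top",(150,180))):
    print(n,w,(proj(n,L+S@[0,w,0.0015])-[a,b])*4+1.5)
E
```

```text
3.35 [ 0.3806  0.5008  1.7667  0.      0.8646 -1.5307] [0.4343 0.2934 0.1707] 19.510302938755512 -0.5478965906849881 [ 0.2861 -0.3187 -1.3032] [ 0.0126  0.1118 -0.0167] 0.019599737055161923
(array([0.5995, 0.3519, 0.0964]), np.float64(19.510302938755512), np.float64(-0.5478965906849881))
scene 0.035 [306.8376 588.228 ]
top 0.035 [ 62.6889 155.4727]
scene -0.035 [173.3407 566.8746]
top -0.035 [170.7011 116.0308]
```

View pics/scene3.png

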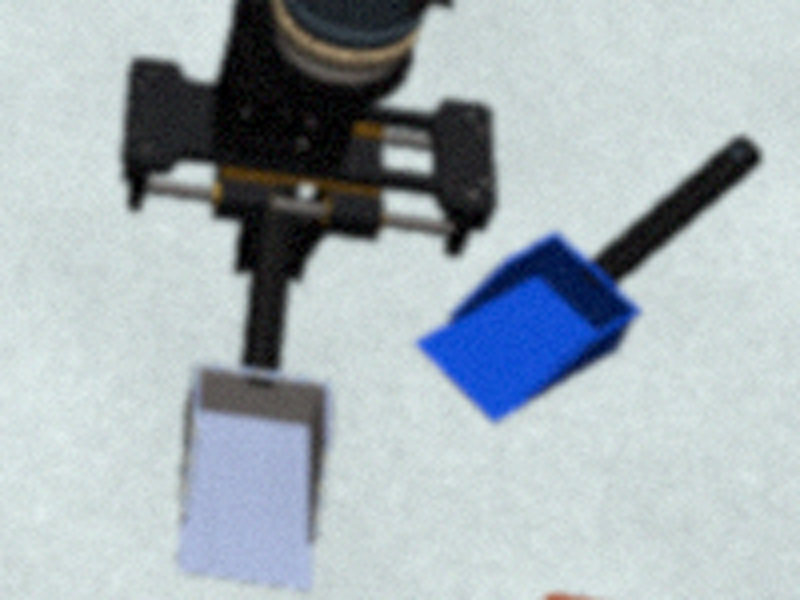

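View pics/top3.png

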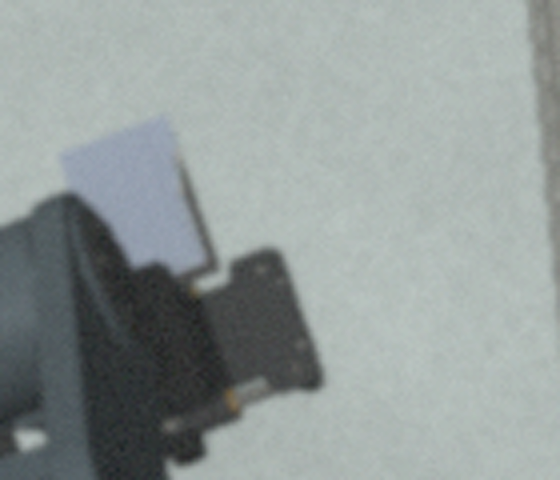

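```bash
cat >> h.py <<'E'
TY=4.9; C=np.array([.5715,-.0127,0])
def tray(x,y,z): return C+R.from_euler('z',np.radians(TY)).apply([x,y,z])
E
python3 - <<'E'
from h import *
print(row(*tcp_from_lip(tray(-.006,.021,.075),TY,0)))
E
```

```text
(array([-26.83,   1.59,  13.93]), array([0.001, 0.255, 0.   ]))
```

Emit:
carry_out(moves=[[0,-5,0,2.6,0,0.05,0],[0,-10,0,5.2,0,0.1,0],[0,-15,0,7.8,0,0.15,0],[0,-20,0,10.4,0,0.2,0],[0,-24,0,12.5,0,0.255,0],[0,-26.8,1,13.9,0,0.255,0],[0,-26.8,1.6,13.9,0,0.255,0],[0,-26.8,1.6,13.9,0,0.255,0],[0,-26.8,1.6,13.9,0,0.255,0]])

```text
time: 4.35
position: [0.3889, -0.006, 0.1498]
tool_rot: [-0.477, -0.521, 0.521, 0.479]
ft_force: [0.1, 0.2, -1.5]
grip_width: 0.0192
```

```bash
cat > look.py <<'E'
from h import *
import sys
k=sys.argv[1]; a,b,w,hh=map(int,sys.argv[2:6]) ; n=sys.argv[6]
o,S,y,p=cur();print(o["time"],o["q"],o["position"],o["ft_force"],o["moment"],o["grip_width"])
L,y,p=lip_now();print("lip",L,y,p,"tray",R.from_euler('z',np.radians(-TY)).apply(L-C))
im=robot.camera(n)[b:b+hh,a:a+w,::-1]; f=min(800/w,600/hh)
cv2.imwrite(f"pics/{n}{k}.png",cv2.convertScaleAbs(cv2.resize(im,None,fx=f,fy=f,interpolation=cv2.INTER_CUBIC),alpha=1.5))
for wd in(.035,-.035): print((proj(n,L+S@[0,wd,0.0015])-[a,b])*f)
E
python3 look.py 4 210 200 200 150 scene
python3 look.py 4b 250 150 160 120 top
```

```text
4.35 [-0.3049  0.4095  2.0994  0.0004  0.636  -1.9617] [ 0.3889 -0.006   0.1498] [ 0.0909  0.1622 -1.4679] [ 0.0504  0.1417 -0.0207] 0.019182936673711706
lip [0.5626 0.009  0.0732] 4.905244722579789 0.17234422746356842 tray [-0.0071  0.0224  0.0732]
[446.1646 312.7358]
[339.5711 272.5405]
4.4 [-0.3035  0.4088  2.099   0.0004  0.6359 -1.9618] [ 0.3893 -0.0055  0.1501] [ 0.4482  0.3229 -1.7092] [ 0.0509  0.1601 -0.0299] 0.01969857700712867
lip [0.563  0.0097 0.0737] 4.993886583642229 0.1093620206783072 tray [-0.0066  0.0231  0.0737]
[266.6794 382.8883]
[406.1652 367.8107]
```

View pics/scene4.png

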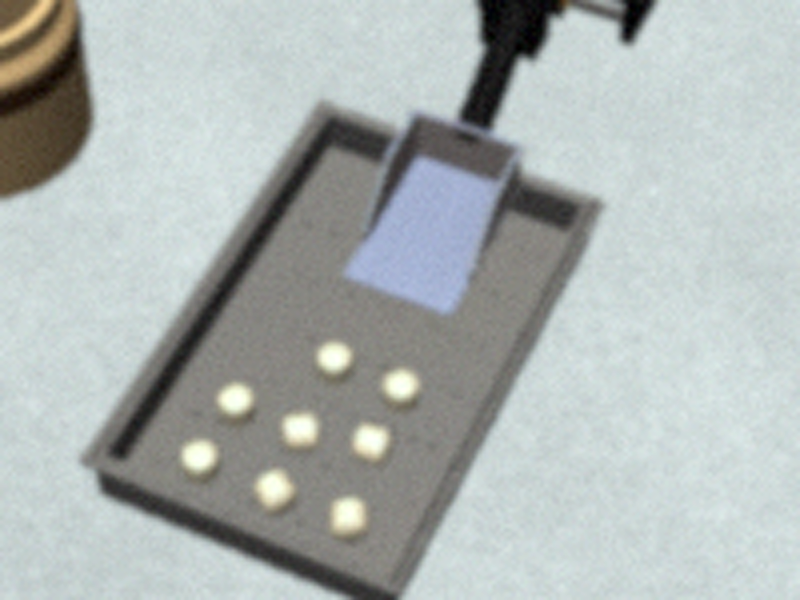

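View pics/top4b.png

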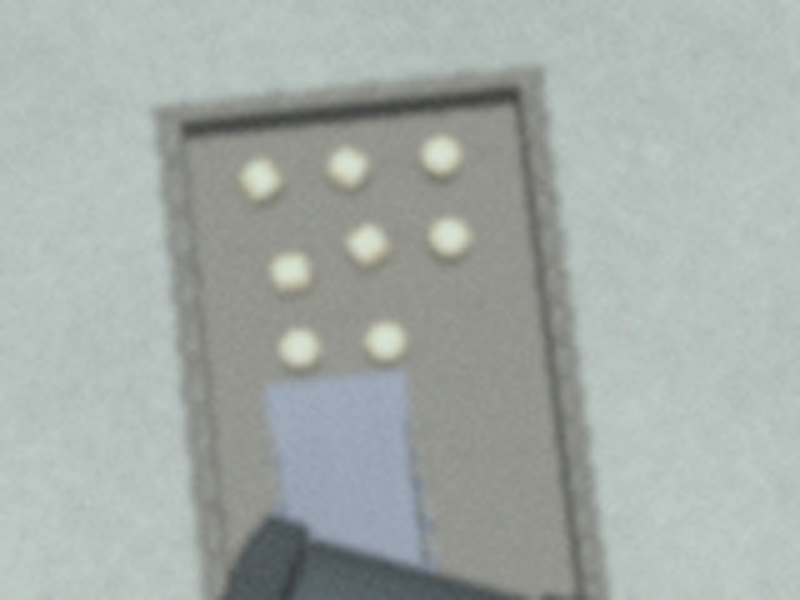

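```bash
python3 - <<'E'
from h import *
print(row(*tcp_from_lip(tray(-.007,.018,.009),TY,1.5)))
E
```

```text
(array([-0.49,  6.08, -0.12]), array([0.025, 0.003, 0.001]))
```

Emit:
carry_out(moves=[[0,-0.5,2.5,-0.1,0,0,0],[0,-0.5,4.5,-0.1,0.025,0,0],[0,-0.5,5.5,-0.1,0.025,0,0],[0,-0.5,6.0,-0.1,0.025,0,0],[0,-0.5,6.1,-0.1,0.025,0,0],[0,-0.5,6.1,-0.1,0.025,0,0]])

```text
time: 5.05
position: [0.3915, -0.0111, 0.0898]
tool_rot: [-0.472, -0.515, 0.528, 0.484]
ft_force: [-0.1, 0.5, -1.6]
grip_width: 0.0196
```

```bash
python3 look.py 5 210 200 200 150 scene
```

```text
5.05 [-0.3086  0.5608  2.1249 -0.0208  0.4785 -1.9476] [ 0.3915 -0.0111  0.0898] [-0.1005  0.5372 -1.6162] [ 0.0171  0.088  -0.0221] 0.01957403511107191
lip [0.5634 0.0038 0.0095] 4.975913902766167 1.4089595758161382 tray [-0.0066  0.0172  0.0095]
[436.1902 371.9076]
[333.6226 332.3788]
```

View pics/scene5.png

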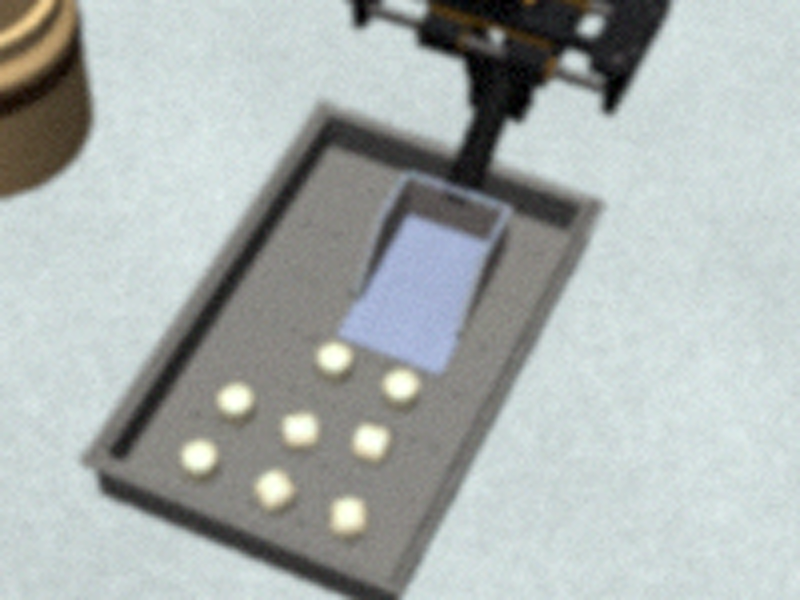

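Emit:
carry_out(moves=[[0,0,0.1,0,0,0,0],[0,0,0.2,0,0,0,0],[0,0,0.25,0,0,0,0],[0,0,0.25,0,0,0,0]])

```text
time: 5.5
position: [0.3914, -0.0119, 0.0872]
tool_rot: [-0.473, -0.514, 0.527, 0.484]
ft_force: [-0.5, 0.4, 1.2]
grip_width: 0.0191
```

Emit:
carry_out(moves=[[0,0,-0.02,-0.6,0,0,0],[0,0,-0.03,-1.2,0,0,0],[0,0,-0.05,-1.8,0,0,0],[0,0,-0.06,-2.4,0,0,0],[0,0,-0.07,-3.0,0,0,0],[0,0,-0.09,-3.6,0,0,0],[0,0,-0.1,-4.2,0,0,0],[0,0,-0.12,-4.8,0,0,0],[0,0,-0.13,-5.4,0,0,0],[0,0,-0.15,-6.0,0,0,0]])

```text
time: 6.5
position: [0.4516, -0.0067, 0.087]
tool_rot: [-0.472, -0.514, 0.527, 0.484]
ft_force: [-0.9, -0.6, 0.8]
grip_width: 0.0196
```

```bash
python3 look.py 6 210 200 200 150 scene;python3 look.py 6b 250 150 160 120 top
```

```text
6.5 [-0.2577  0.6001  1.9776 -0.0152  0.5875 -1.901 ] [ 0.4516 -0.0067  0.087 ] [-0.8601 -0.6408  0.789 ] [ 0.0544 -0.1227 -0.0185] 0.01956706727496928
lip [0.6235 0.008  0.0067] 4.880935139471889 1.4327226073304582 tray [0.0536 0.0162 0.0067]
[392.6867 449.612 ]
[288.2099 407.845 ]
6.55 [-0.2574  0.6004  1.9754 -0.0149  0.5868 -1.901 ] [ 0.4532 -0.0069  0.0871] [0.864  0.1371 0.086 ] [ 0.1895 -0.0975  0.0658] 0.019690124169009816
lip [0.6253 0.0077 0.0072] 4.884302158391304 1.2889298954032897 tray [0.0553 0.0158 0.0072]
[272.4521 291.7347]
[403.2521 277.8695]
```

View pics/scene6.png

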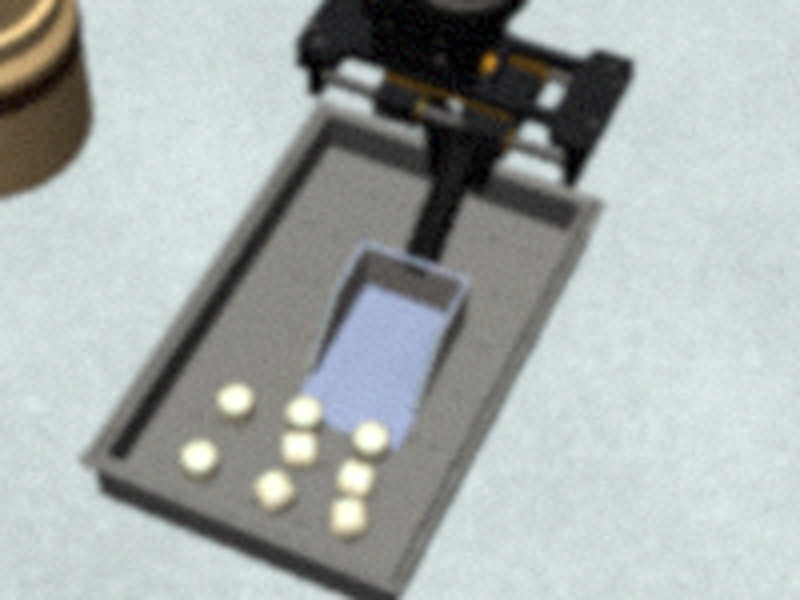

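View pics/top6b.png

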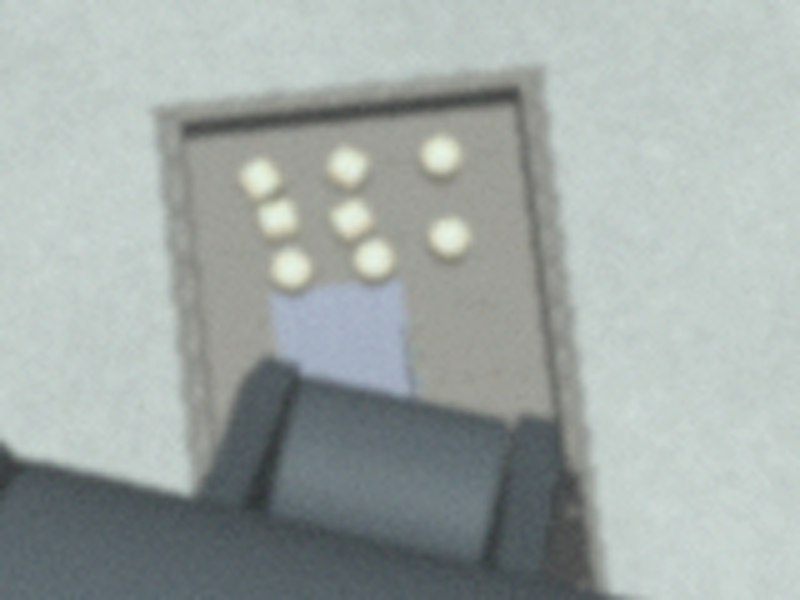

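Emit:
carry_out(moves=[[0,0.2,-0.02,-0.5,0,0,0],[0,0.4,-0.03,-1.0,0,0,0],[0,0.4,-0.04,-1.5,0,0,0],[0,0.4,-0.05,-2.0,0,0,0],[0,0.4,-0.06,-2.5,0,0,0],[0,0.4,-0.07,-3.0,0,0,0],[0,0.4,-0.09,-3.5,0,0,0],[0,0.4,-0.1,-4.0,0,0,0]])

```text
time: 7.4
position: [0.4911, 0.0007, 0.087]
tool_rot: [-0.472, -0.514, 0.527, 0.484]
ft_force: [-0.9, -0.9, 0.9]
grip_width: 0.0194
```

```bash
python3 look.py 7 210 200 200 150 scene;python3 look.py 7b 250 150 160 120 top
```

```text
7.4 [-0.2222  0.6269  1.8795 -0.0124  0.6591 -1.8683] [0.4911 0.0007 0.087 ] [-0.8511 -0.8915  0.8667] [ 0.0937 -0.1194  0.0017] 0.019390662155547085
lip [0.663  0.0154 0.0067] 4.881214617769828 1.432805695218968 tray [0.0935 0.0201 0.0067]
[369.6411 504.5291]
[263.4844 461.1637]
7.45 [-0.222   0.6272  1.8777 -0.0122  0.6585 -1.8683] [0.4923 0.0005 0.0871] [0.3358 0.0219 0.766 ] [ 0.1135 -0.1308  0.0806] 0.019593082631869624
lip [0.6644 0.0152 0.0071] 4.884464829316259 1.3173342712166003 tray [0.0949 0.0199 0.0071]
[257.1607 220.7121]
[387.316  206.9819]
```

View pics/scene7.png

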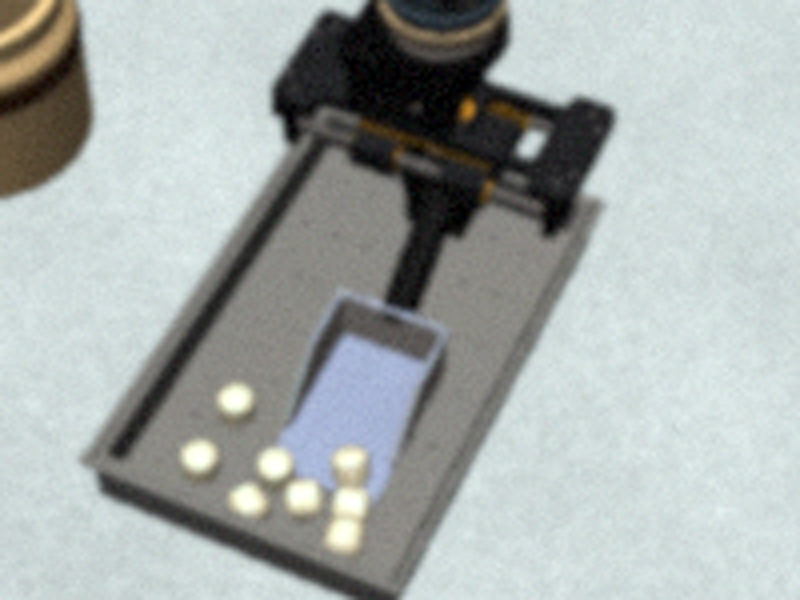

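View pics/top7b.png

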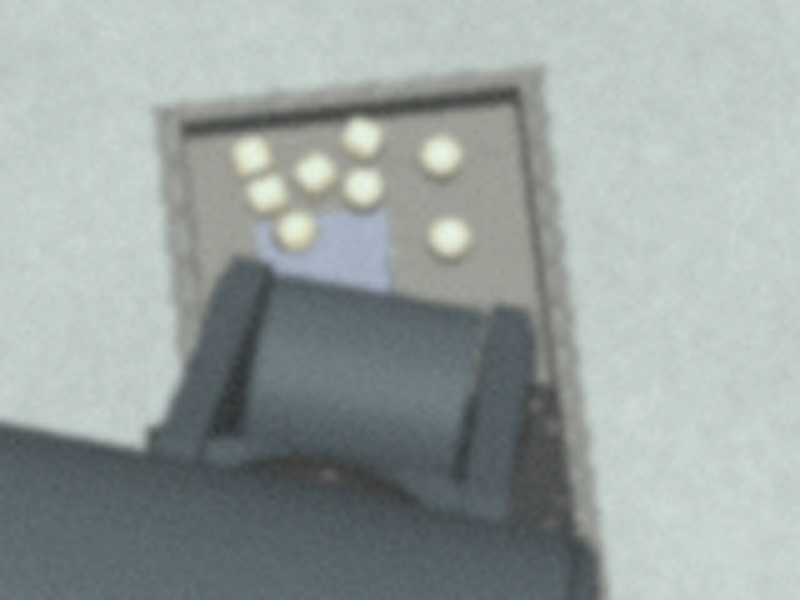

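Emit:
carry_out(moves=[[0,-0.1,-0.02,-0.5,0,0,0],[0,-0.1,-0.03,-1.0,0,0,0],[0,-0.1,-0.04,-1.5,0,0,0],[0,-0.1,-0.05,-2.0,0,0,0],[0,-0.1,-0.06,-2.5,0,0,0],[0,-0.1,-0.07,-3.0,0,0,0],[0,-0.1,-0.08,-3.4,0,0,0],[0,-0.1,-0.09,-3.8,0,0,0],[0,-0.1,-0.1,-4.2,0,0,0]])

```text
time: 8.4
position: [0.5325, 0.0034, 0.0869]
tool_rot: [-0.472, -0.514, 0.527, 0.484]
ft_force: [-3.7, 0.1, 2.1]
grip_width: 0.0196
```

```bash
python3 look.py 8 210 200 200 150 scene;python3 look.py 8b 250 150 160 120 top
```

```text
8.4 [-0.1999  0.6591  1.7745 -0.0105  0.7327 -1.8479] [0.5325 0.0034 0.0869] [-3.654   0.1158  2.0612] [0.1243 0.0467 0.0547] 0.019575544062387495
lip [0.7044 0.018  0.0065] 4.874991129491986 1.4676592227468062 tray [0.135  0.0193 0.0065]
[336.9383 560.8548]
[229.2315 515.8318]
8.45 [-0.1997  0.6594  1.7726 -0.0102  0.7317 -1.848 ] [0.5339 0.0032 0.0871] [-0.024  -0.8523  1.7503] [0.1369 0.0276 0.0946] 0.019532371884951848
lip [0.706  0.0179 0.007 ] 4.8784472070685 1.325008718747456 tray [0.1366 0.019  0.007 ]
[250.8636 145.6689]
[380.3346 132.0954]
```

View pics/scene8.png

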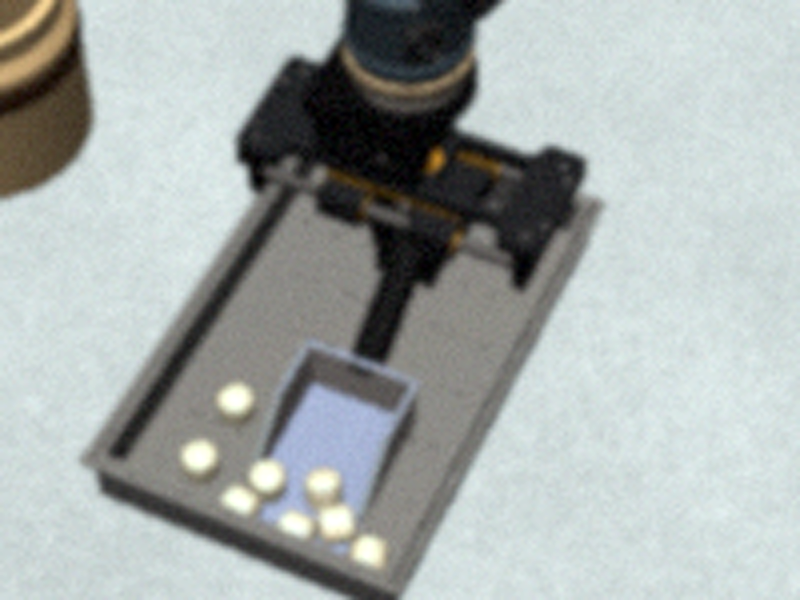

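View pics/top8b.png

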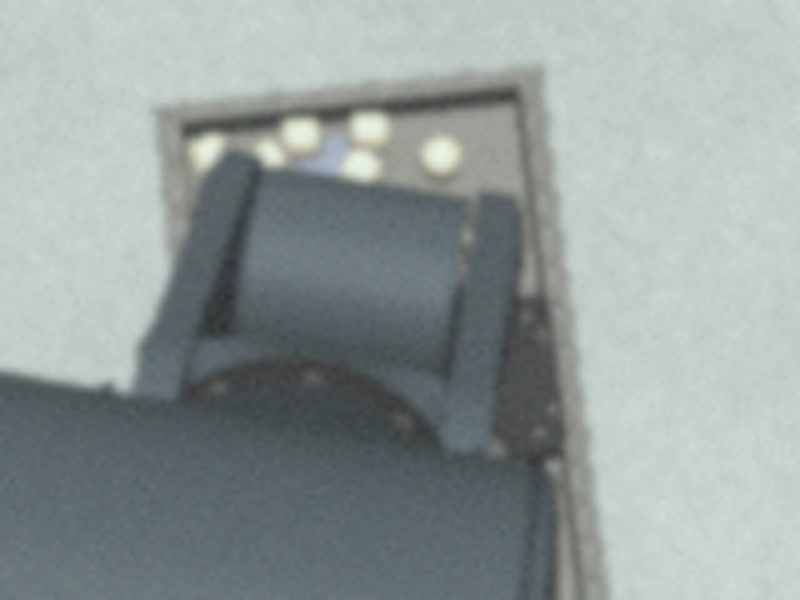

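Emit:
carry_out(moves=[[0,0,-0.01,-0.3,0,0,0],[0,0,-0.02,-0.5,0,0,0],[0,0,-0.02,-0.7,0,0,0],[0,0,-0.02,-0.8,0,0,0]])

```text
time: 8.9
position: [0.5406, 0.0039, 0.087]
tool_rot: [-0.472, -0.514, 0.527, 0.484]
ft_force: [-2.1, -0.6, 0.7]
grip_width: 0.0196
```

```bash
python3 look.py 9 210 200 200 150 scene; python3 - <<'E'
from h import *
# rotate about heel
L,y,p=lip_now(); o,S,_,_=cur()
heel=L-S@[.105,0,0]
for dp,up in((-8,.002),(-16,.004),(-24,.006)):
    S2=Rs(TY,p+dp); L2=heel+[0,0,up]+S2@[.105,0,0]
    print(dp,row(*tcp_from_lip(L2,TY,p+dp)))
E
```

```text
8.9 [-0.1958  0.6655  1.7541 -0.0102  0.7462 -1.8442] [0.5406 0.0039 0.087 ] [-2.1256 -0.6292  0.6617] [ 0.0205 -0.0219 -0.0685] 0.01961001180008972
lip [0.7126 0.0186 0.0066] 4.881578448116873 1.438761746317033 tray [0.1432 0.0192 0.0066]
[330.4171 572.0964]
[222.3752 526.7295]
-8 (array([-0.  ,  0.84,  1.  ]), array([-0.14, -0.  , -0.  ]))
-16 (array([-0.  ,  1.81,  1.84]), array([-0.279, -0.   , -0.   ]))
-24 (array([-0.  ,  2.88,  2.51]), array([-0.419, -0.   , -0.   ]))
```

View pics/scene9.png

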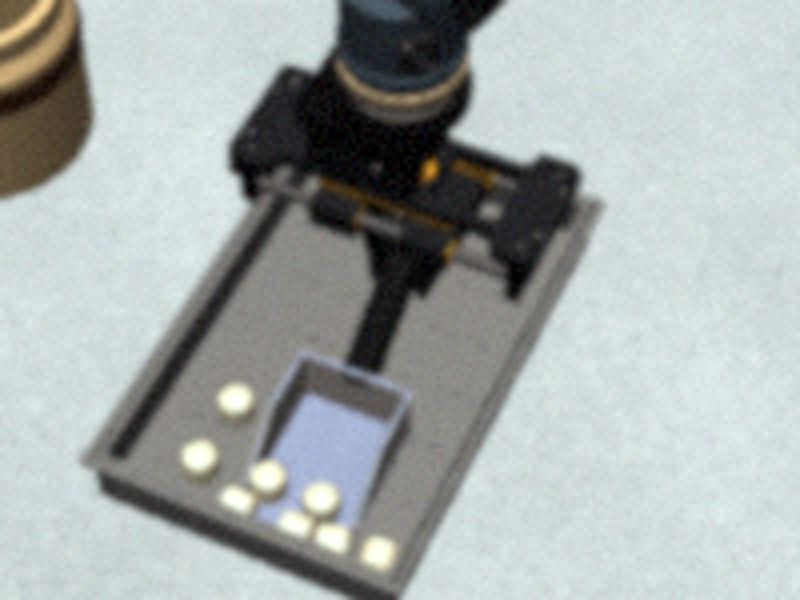

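Emit:
carry_out(moves=[[0,0,0.2,0.3,-0.04,0,0],[0,0,0.35,0.65,-0.09,0,0],[0,0,0.5,1.0,-0.14,0,0],[0,0,0.7,1.3,-0.185,0,0],[0,0,0.9,1.55,-0.23,0,0],[0,0,1.1,1.85,-0.28,0,0],[0,0,1.3,2.1,-0.325,0,0],[0,0,1.5,2.3,-0.37,0,0],[0,0,1.7,2.5,-0.42,0,0],[0,0,1.7,2.5,-0.42,0,0]])

```text
time: 9.95
position: [0.5252, 0.0049, 0.0828]
tool_rot: [0.561, 0.605, -0.416, -0.383]
ft_force: [-0.4, 0.2, -2.1]
grip_width: 0.0197
```

```bash
python3 look.py 10 210 200 200 150 scene
```

```text
9.95 [-0.2694  0.6343  2.0734  0.9598  0.1463 -2.8525] [0.5252 0.0049 0.0828] [-0.3893  0.1779 -2.1062] [-0.0103  0.6256  0.0526] 0.019701138521905134
lip [0.7148 0.0197 0.0748] 4.557916879562082 -21.123582453636537 tray [0.1456 0.02   0.0748]
[327.4018 513.494 ]
[215.0153 466.0738]
```

View pics/scene10.png

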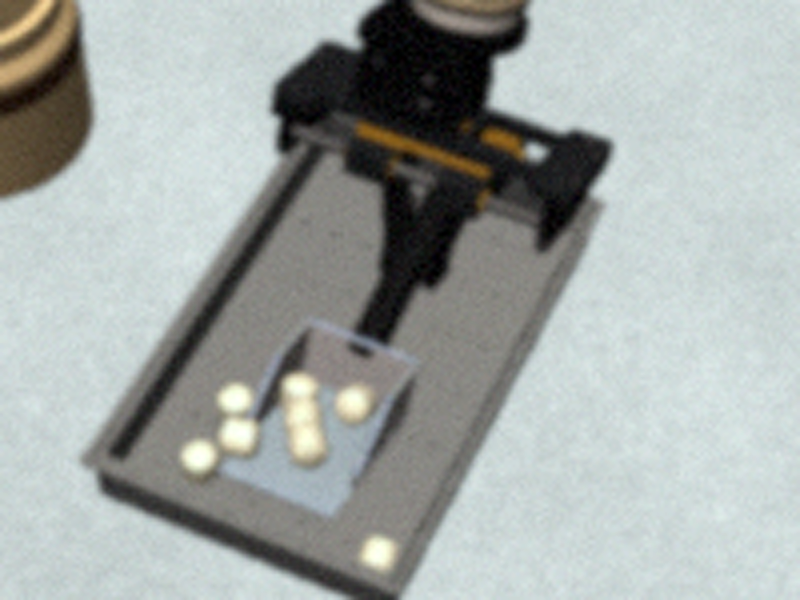

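```bash
python3 - <<'E'
from h import *
L,y,p=lip_now();print(y)
for dz,pi in((.0,-16),(.02,-14)):
    o,S,_,_=cur(); 
    # keep bowl centre, raise
    b=L-S@[.0525,0,0]; L2=b+[0,0,dz]+Rs(TY,pi)@[.0525,0,0]
    print(row(*tcp_from_lip(L2,TY,pi)))
E
```

```text
5.041073671238788
(array([-0.02, -1.05, -0.72]), array([ 0.089,  0.002, -0.006]))
(array([-0.04, -3.32, -1.75]), array([ 0.124,  0.002, -0.006]))
```

Emit:
carry_out(moves=[[0,0,-0.5,-0.35,0.04,0,0],[0,0,-1.0,-0.7,0.08,0,0],[0,0,-2.0,-1.2,0.1,0,0],[0,0,-2.7,-1.5,0.12,0,0],[0,0,-3.3,-1.75,0.124,0,0],[0,0,-3.3,-1.75,0.124,0,0]])

```text
time: 10.6
position: [0.5307, 0.0052, 0.1208]
tool_rot: [0.535, 0.579, -0.454, -0.414]
ft_force: [0.3, -0.1, -2.2]
grip_width: 0.0198
```

```bash
python3 look.py 11 210 200 200 150 scene
```

```text
10.6 [-0.24    0.55    1.9543  0.183   0.4071 -2.0559] [0.5307 0.0052 0.1208] [ 0.2819 -0.1498 -2.1523] [0.0075 0.5184 0.0403] 0.019783367346925568
lip [0.7178 0.0209 0.0898] 4.937304150736137 -14.14021267047258 tray [0.1486 0.021  0.0898]
[325.8265 504.1757]
[211.782 456.821]
```

View pics/scene11.png

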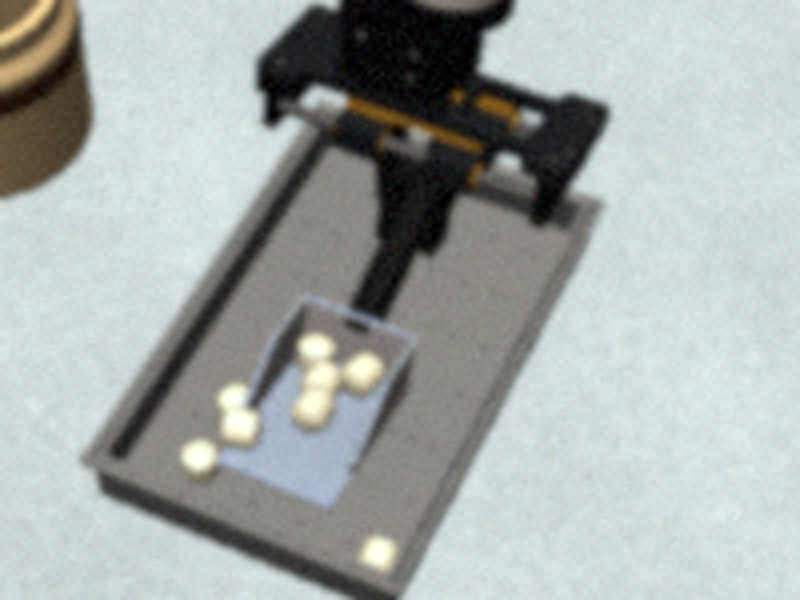

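```bash
python3 look.py 12 255 270 60 60 scene;python3 look.py 12b 290 160 60 50 top
```

```text
10.65 [-0.2401  0.5509  1.9556  0.1837  0.4069 -2.0557] [0.5298 0.0054 0.1201] [-0.2929 -0.5468 -3.1683] [-0.0357  0.6159  0.0033] 0.01924304662430114
lip [0.7169 0.021  0.0887] 4.86593847062142 -14.041979766812725 tray [0.1477 0.0211 0.0887]
[367.0435 559.882 ]
[ 82.3558 441.5714]
10.7 [-0.2402  0.5514  1.9564  0.184   0.4069 -2.0552] [0.5292 0.0056 0.1197] [ 0.0716 -0.4642 -3.0744] [0.022  0.6163 0.0249] 0.019310343040320345
lip [0.7163 0.021  0.0881] 4.812917983405495 -13.972396567445267 tray [0.1471 0.0212 0.0881]
[91.3777 69.8738]
[423.5935  35.4575]
```

View pics/scene12.png

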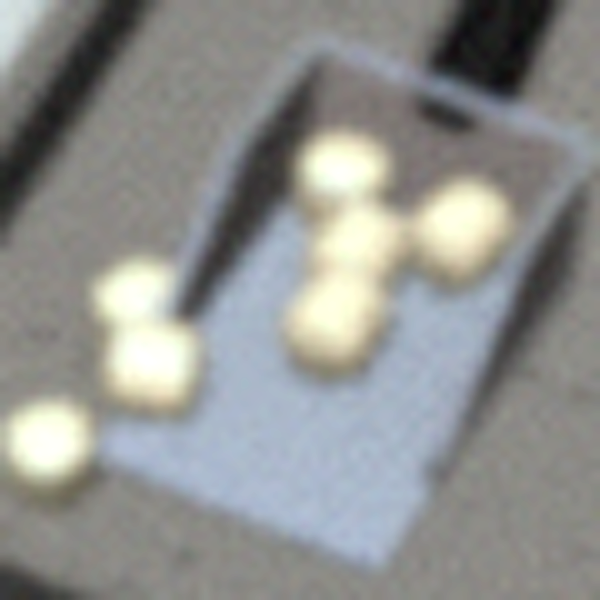

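View pics/top12b.png

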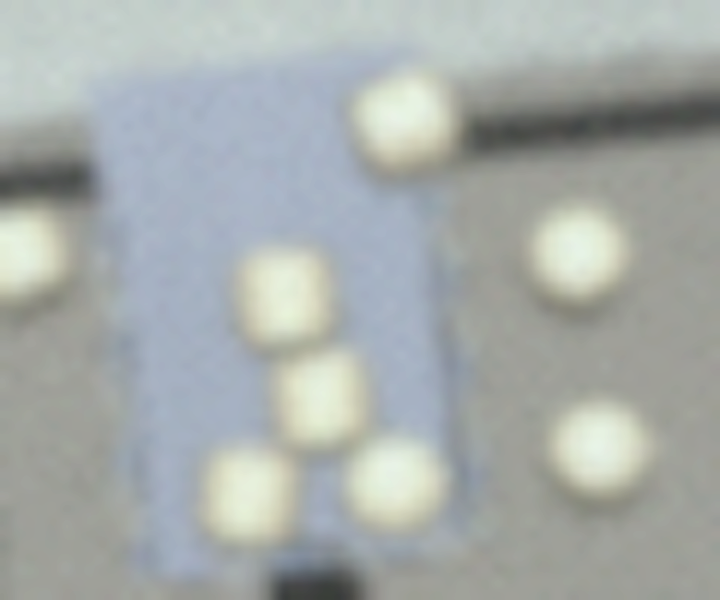

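```bash
python3 - <<'E'
from h import *
L,y,p=lip_now();o,S,_,_=cur()
b=L-S@[.0525,0,0]
for back,roll,pi in((.03,0,-14),(.03,-10,-14),(.03,-20,-15),(.03,-22,-15)):
    S2=Rs(TY,pi)@R.from_euler('x',np.radians(roll)).as_matrix()
    b2=b-back*np.array([np.cos(np.radians(TY)),np.sin(np.radians(TY)),0])
    L2=b2+S2@[.0525,0,0]
    print(row(L2+S2@[-.1745,0,.07]-.006*(S2@M)[:,1],S2@M))
E
```

```text
(array([-0.07, -0.71,  2.92]), array([-0.001, -0.002, -0.005]))
(array([ 1.25, -0.6 ,  2.92]), array([-0.001, -0.002,  0.17 ]))
(array([ 2.53, -0.05,  3.05]), array([-0.019,  0.001,  0.344]))
(array([2.78, 0.04, 3.05]), array([-0.019,  0.001,  0.379]))
```

Emit:
carry_out(moves=[[0,0,-0.1,0.4,0,0,0.02],[0,0.3,-0.3,0.9,0,0,0.06],[0,0.6,-0.45,1.5,0,0,0.1],[0,1.0,-0.55,2.0,0,0,0.14],[0,1.35,-0.5,2.5,0,0,0.185],[0,1.7,-0.4,2.8,-0.01,0,0.23],[0,2.0,-0.3,3.0,-0.015,0,0.27],[0,2.3,-0.15,3.05,-0.02,0,0.31],[0,2.55,-0.05,3.05,-0.02,0,0.345],[0,2.8,0.05,3.05,-0.02,0,0.38],[0,2.8,0.05,3.05,-0.02,0,0.38],[0,2.8,0.05,3.05,-0.02,0,0.38]])

```text
time: 11.95
position: [0.4978, 0.0312, 0.1114]
tool_rot: [0.638, 0.472, -0.519, -0.318]
ft_force: [-0.0, -0.1, -3.3]
grip_width: 0.0192
```

```bash
python3 look.py 13 210 200 200 150 scene;python3 look.py 13b 280 150 80 60 top
```

```text
11.95 [ 0.0451  0.6005  2.0238 -1.0282  0.4398 -0.6311] [0.4978 0.0312 0.1114] [-0.042  -0.1377 -3.3395] [0.4603 0.613  0.0178] 0.019173032947017027
lip [0.6864 0.0191 0.0888] 4.978492468162046 -15.070676456953594 tray [0.1172 0.0218 0.0888]
[347.1515 476.4985]
[246.6064 400.0163]
12.0 [ 0.0446  0.6     2.0236 -1.0285  0.4401 -0.6306] [0.498  0.0309 0.1117] [ 1.3151 -0.2977 -2.8883] [ 0.4346  0.6201 -0.0113] 0.019721988811066373
lip [0.6866 0.0186 0.0892] 4.936028330202062 -15.107472175637481 tray [0.1174 0.0213 0.0892]
[196.0308 272.1786]
[455.4427 240.3998]
```

View pics/scene13.png

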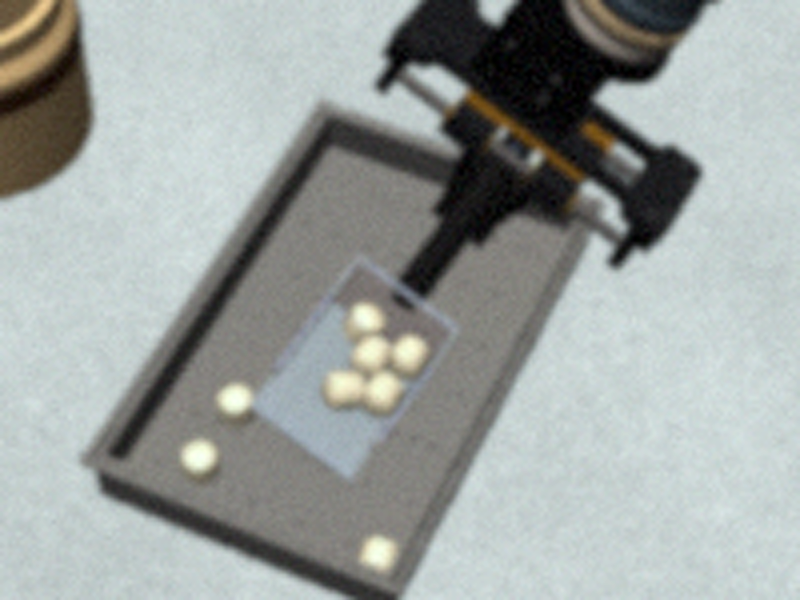

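View pics/top13b.png

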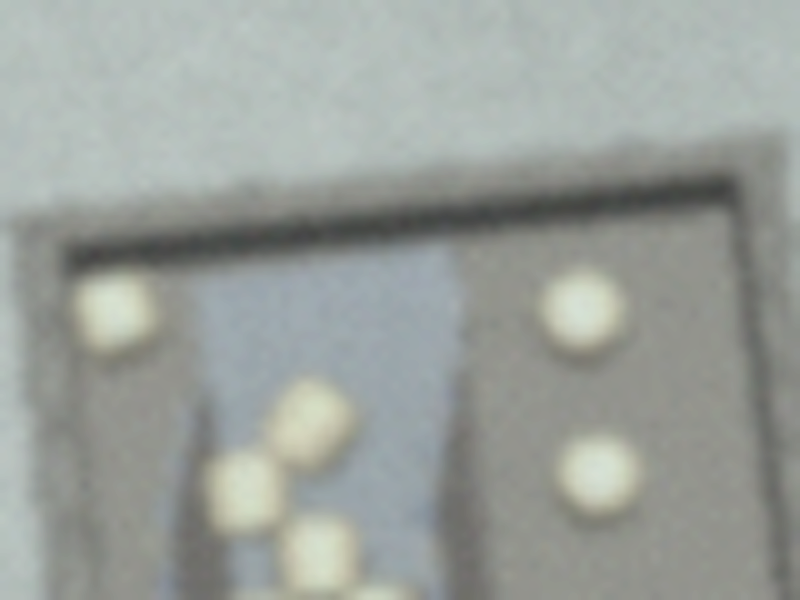

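```bash
cat >> h.py <<'E'
J=np.array([.5305,-.3198,.14])
def bowl_now():
    o,S,_,_=cur(); L,_,_=lip_now(); return L-S@[.0525,0,0]
def lipb(b,yaw,pi): return np.array(b)+Rs(yaw,pi)@[.0525,0,0]
E
python3 - <<'E'
from h import *
b=bowl_now();print(b)
for dz in(0.01,.13): print(row(*tcp_from_lip(lipb(b+[0,0,dz],TY,-14),TY,-14)))
E
```

```text
[0.6363 0.0139 0.0758]
(array([-3.3 , -0.56, -0.41]), array([ 0.02 , -0.004, -0.385]))
(array([ -7.65, -11.3 ,  -3.55]), array([ 0.02 , -0.004, -0.385]))
```

Emit:
carry_out(moves=[[0,-0.5,-0.1,-0.1,0,0,-0.05],[0,-1.1,-0.2,-0.15,0,0,-0.13],[0,-1.7,-0.3,-0.2,0.01,0,-0.2],[0,-2.3,-0.4,-0.3,0.015,0,-0.27],[0,-2.8,-0.5,-0.35,0.02,0,-0.33],[0,-3.3,-0.7,-0.4,0.02,0,-0.385],[0,-3.5,-1.2,-0.6,0.02,0,-0.385],[0,-4.0,-2.4,-0.95,0.02,0,-0.385],[0,-4.6,-3.8,-1.35,0.02,0,-0.385],[0,-5.2,-5.2,-1.75,0.02,0,-0.385],[0,-5.75,-6.6,-2.15,0.02,0,-0.385],[0,-6.3,-8.0,-2.6,0.02,0,-0.385],[0,-6.9,-9.4,-3.0,0.02,0,-0.385],[0,-7.4,-10.6,-3.35,0.02,0,-0.385],[0,-7.6,-11.2,-3.5,0.02,0,-0.385],[0,-7.6,-11.2,-3.5,0.02,0,-0.385]])

```text
time: 13.65
position: [0.5, 0.0022, 0.2499]
tool_rot: [0.535, 0.58, -0.452, -0.416]
ft_force: [-0.9, -0.4, -3.3]
grip_width: 0.0197
```

```bash
python3 look.py 14 210 150 240 180 scene; python3 - <<'E'
from h import *
print(bowl_now())
psi=-31; u=np.array([np.cos(np.radians(psi)),np.sin(np.radians(psi)),0])
for back,z,pi in((.14,.225,-13),(.04,.20,-12),):
    print(row(*tcp_from_lip([*(J-back*u)[:2],z],psi,pi)))
E
```

```text
13.65 [-0.2675  0.278   1.9024  0.1246  0.7326 -2.0034] [0.5    0.0022 0.2499] [-0.8692 -0.3506 -3.2519] [-0.0724  0.5226  0.0148] 0.01968528694645279
lip [0.6871 0.0176 0.2188] 4.696542428583933 -14.133832306343503 tray [0.1178 0.0203 0.2188]
[287.9261 434.4615]
[185.9289 394.8305]
[0.6359 0.0136 0.205 ]
(array([-13.28,  -7.38,  25.08]), array([0.018, 0.606, 0.146]))
(array([-19.15,  -3.28,  17.67]), array([0.034, 0.607, 0.14 ]))
```

View pics/scene14.png

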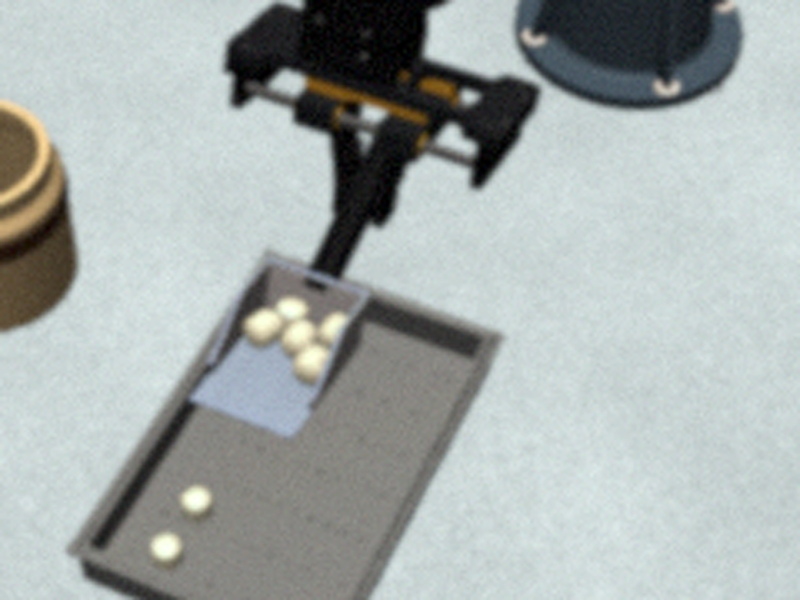

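```bash
python3 - <<'E'
from h import *
from scipy.spatial.transform import Slerp
psi=-45; u=np.array([np.cos(np.radians(psi)),np.sin(np.radians(psi)),0])
pt,Rt=tcp_from_lip([*(J-.04*u)[:2],.205],psi,-13); print(pt)
o,S,_,_=cur(); p0=o["position"];R0=R.from_quat(o["tool_rot"])
# separate yaw and translation, keep pitch
for s in np.linspace(0,1,15)[1:]:
    k=s*s*(3-2*s); y=4.7+(psi-4.7)*k; pi=-14+k
    # lip path linear
    L0,_,_=lip_now() if s<0 else (np.array([.687,.0176,.2188]),0,0)
    L=L0+(np.array([*(J-.04*u)[:2],.205])-L0)*k
    d,r=row(*tcp_from_lip(L,y,pi),cur=(p0,R0.as_matrix())); print([0,*d.tolist(),*r.tolist()],end=", ")
E
```

```text
[ 0.3699 -0.1592  0.2398]
[0, -0.21, -0.17, 0.23, 0.001, 0.012, 0.003], [0, -0.74, -0.33, 1.05, 0.002, 0.047, 0.012], [0, -1.56, -0.56, 2.26, 0.003, 0.099, 0.025], [0, -2.62, -0.85, 3.73, 0.004, 0.167, 0.041], [0, -3.87, -1.15, 5.34, 0.006, 0.245, 0.061], [0, -5.28, -1.44, 6.96, 0.008, 0.331, 0.082], [0, -6.79, -1.71, 8.51, 0.009, 0.421, 0.103], [0, -8.38, -1.95, 9.92, 0.011, 0.511, 0.125], [0, -9.98, -2.15, 11.15, 0.013, 0.597, 0.145], [0, -11.51, -2.3, 12.17, 0.014, 0.676, 0.164], [0, -12.9, -2.42, 12.97, 0.015, 0.744, 0.18], [0, -14.02, -2.49, 13.55, 0.016, 0.796, 0.192], [0, -14.77, -2.54, 13.92, 0.017, 0.831, 0.2], [0, -15.05, -2.55, 14.04, 0.017, 0.843, 0.203],
```

Emit:
carry_out(moves=[[0,-0.2,-0.2,0.2,0,0.012,0.003],[0,-0.75,-0.35,1.05,0,0.047,0.012],[0,-1.55,-0.55,2.25,0.003,0.1,0.025],[0,-2.6,-0.85,3.75,0.004,0.167,0.041],[0,-3.85,-1.15,5.35,0.006,0.245,0.061],[0,-5.3,-1.45,6.95,0.008,0.33,0.082],[0,-6.8,-1.7,8.5,0.009,0.42,0.103],[0,-8.4,-1.95,9.9,0.011,0.51,0.125],[0,-10,-2.15,11.15,0.013,0.597,0.145],[0,-11.5,-2.3,12.15,0.014,0.676,0.164],[0,-12.9,-2.4,12.95,0.015,0.744,0.18],[0,-14,-2.5,13.55,0.016,0.796,0.192],[0,-14.8,-2.55,13.9,0.017,0.83,0.2],[0,-15.05,-2.55,14.05,0.017,0.843,0.203],[0,-15.05,-2.55,14.05,0.017,0.843,0.203],[0,-15.05,-2.55,14.05,0.017,0.843,0.203]])

```text
time: 15.3
position: [0.3702, -0.1587, 0.2395]
tool_rot: [0.723, 0.3, -0.238, -0.575]
ft_force: [-0.1, -0.6, -2.6]
grip_width: 0.0195
```

```bash
python3 look.py 15 120 120 240 180 scene;python3 look.py 15b 380 140 160 120 top; python3 - <<'E'
from h import *
psi=-45; u=np.array([np.cos(np.radians(psi)),np.sin(np.radians(psi)),0])
for back,z,pi in((.035,.185,-5),(.03,.168,5),(.03,.165,12),(.03,.165,20),(.03,.165,28),(.03,.165,36),(.03,.167,45)):
    print(pi,row(*tcp_from_lip([*(J-back*u)[:2],z],psi,pi)))
E
```

```text
15.3 [-0.6649  0.1742  2.1005 -0.0445  0.6425 -1.4185] [ 0.3702 -0.1587  0.2395] [-0.0537 -0.5788 -2.6018] [0.3072 0.4058 0.0114] 0.019545964151857005
lip [ 0.5026 -0.2908  0.2046] -44.95336873079752 -12.974873131417386 tray [-0.0924 -0.2712  0.2046]
[320.0333 211.4507]
[305.868  147.8952]
15.35 [-0.6646  0.1741  2.1004 -0.0445  0.6424 -1.4185] [ 0.3703 -0.1586  0.2396] [-0.2746 -0.1161 -3.0306] [0.3202 0.4192 0.0396] 0.019442943767390645
lip [ 0.5027 -0.2908  0.2047] -44.93743087341084 -12.986532617802572 tray [-0.0923 -0.2712  0.2047]
[314.0831 432.8401]
[434.9342 541.589 ]
-5 (array([-0.07, -0.31, -1.28]), array([0.14 , 0.001, 0.   ]))
5 (array([-0.08, -1.21, -3.36]), array([0.314, 0.001, 0.   ]))
12 (array([-0.08, -2.56, -4.94]), array([0.436, 0.001, 0.   ]))
20 (array([-0.08, -4.17, -7.04]), array([0.576, 0.001, 0.   ]))
28 (array([-0.08, -5.48, -9.36]), array([ 0.716,  0.001, -0.   ]))
36 (array([ -0.08,  -6.45, -11.83]), array([ 0.855,  0.001, -0.   ]))
45 (array([ -0.09,  -7.32, -14.78]), array([ 1.012,  0.001, -0.   ]))
```

View pics/scene15.png

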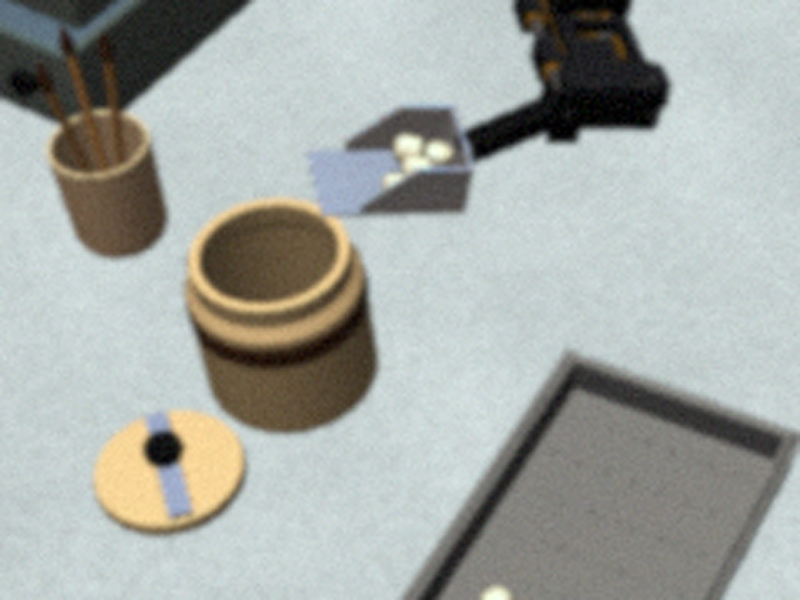

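View pics/top15b.png

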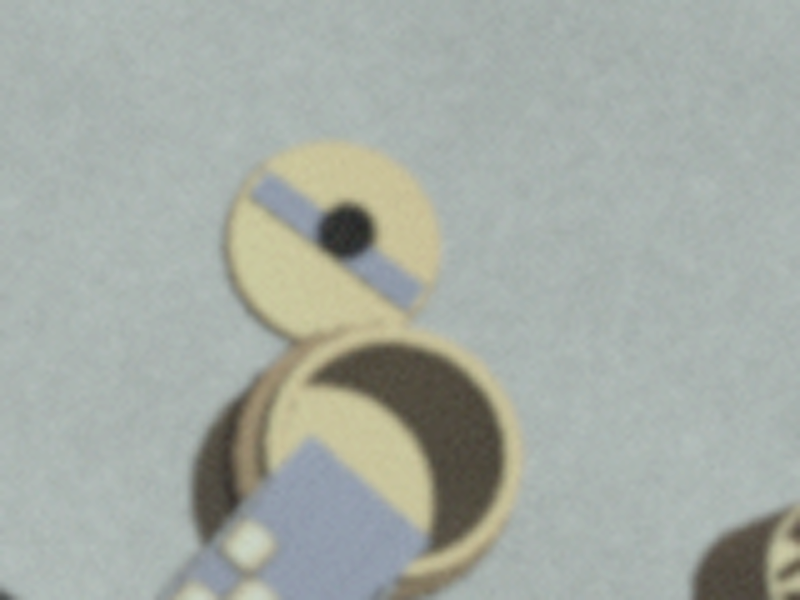

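```bash
python3 - <<'E'
from h import *
print(ray("scene",120+273/3.333,120+256/3.333,.14), proj("scene",J),proj("top",J))
E
```

```text
[ 0.5323 -0.3162  0.14  ] [201.2047 195.841 ] [458.1164 230.1224]
```

Emit:
carry_out(moves=[[0,-0.05,-0.1,-0.5,0.05,0,0],[0,-0.05,-0.3,-1.25,0.14,0,0],[0,-0.05,-0.7,-2.3,0.23,0,0],[0,-0.05,-1.2,-3.35,0.314,0,0],[0,-0.05,-1.9,-4.15,0.375,0,0],[0,-0.05,-2.55,-4.95,0.436,0,0],[0,-0.05,-3.1,-5.6,0.483,0,0],[0,-0.05,-3.65,-6.35,0.53,0,0],[0,-0.05,-4.2,-7.05,0.576,0,0],[0,-0.05,-4.6,-7.8,0.623,0,0],[0,-0.05,-5.05,-8.6,0.67,0,0],[0,-0.05,-5.5,-9.35,0.716,0,0],[0,-0.05,-5.5,-9.35,0.716,0,0],[0,-0.05,-5.5,-9.35,0.716,0,0]])

```text
time: 16.8
position: [0.426, -0.2149, 0.3139]
tool_rot: [-0.476, -0.198, 0.328, 0.791]
ft_force: [-0.7, 0.3, -1.2]
grip_width: 0.0192
```

```bash
python3 look.py 16 120 120 240 180 scene;python3 look.py 16b 400 160 160 120 top
```

```text
16.8 [-0.7203  0.4623  1.4504  0.0304  1.7155 -1.5099] [ 0.426  -0.2149  0.3139] [-0.7474  0.3041 -1.2017] [-0.2366 -0.165  -0.0006] 0.019178045203708735
lip [ 0.5099 -0.2987  0.165 ] -44.932885971086954 27.93195523573147 tray [-0.0858 -0.2796  0.165 ]
[311.1104 253.4396]
[297.503  189.8668]
16.85 [-0.7203  0.4617  1.451   0.0304  1.7158 -1.5099] [ 0.4257 -0.2146  0.3141] [-0.1446  0.3992 -2.347 ] [-0.2831 -0.2137  0.0137] 0.01927813327834289
lip [ 0.5096 -0.2983  0.1651] -44.931106929858224 27.95210850871145 tray [-0.0861 -0.2793  0.1651]
[207.5724 332.9252]
[323.6304 437.4009]
```

View pics/scene16.png

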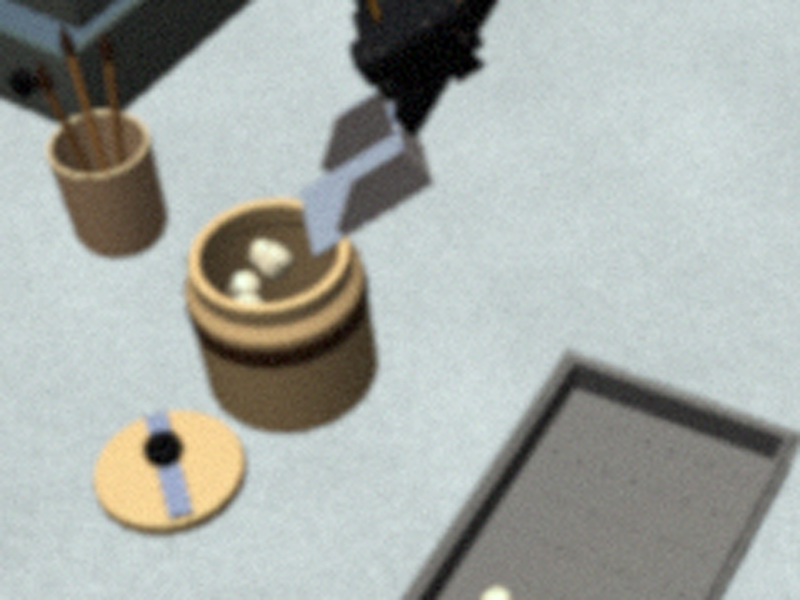

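View pics/top16b.png

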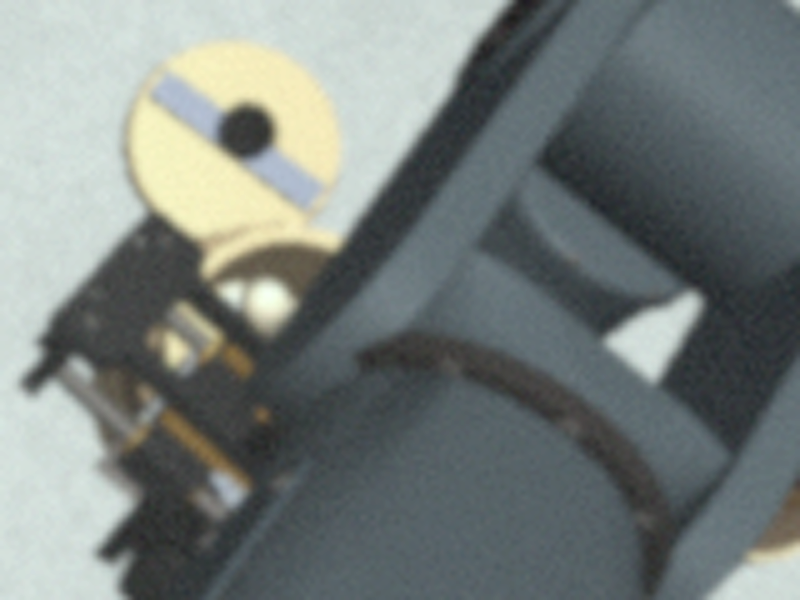

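```bash
python3 - <<'E'
from h import *
psi=-45; u=np.array([np.cos(np.radians(psi)),np.sin(np.radians(psi)),0])
for back,z,pi in((.03,.167,34),(.03,.168,42)):
    print(pi,row(*tcp_from_lip([*(J-back*u)[:2],z],psi,pi)))
E
```

```text
34 (array([-0.02, -1.95, -0.84]), array([ 0.105,  0.001, -0.   ]))
42 (array([-0.02, -4.26, -2.26]), array([ 0.245,  0.001, -0.001]))
```

Emit:
carry_out(moves=[[0,0,-1.0,-0.4,0.05,0,0],[0,0,-1.95,-0.85,0.105,0,0],[0,0,-3.1,-1.5,0.175,0,0],[0,0,-4.25,-2.25,0.245,0,0],[0,0,-4.25,-2.25,0.245,0,0],[0,0,-4.25,-2.25,0.245,0,0],[0,0,-4.25,-2.25,0.245,0,0]])

```text
time: 17.6
position: [0.4532, -0.2423, 0.3415]
tool_rot: [-0.376, -0.156, 0.35, 0.844]
ft_force: [0.3, -0.0, -1.1]
grip_width: 0.0196
```

```bash
python3 look.py 17 120 120 240 180 scene; python3 - <<'E'
from h import *
psi=-45; u=np.array([np.cos(np.radians(psi)),np.sin(np.radians(psi)),0])
for back,z,pi in((.04,.20,20),(.05,.21,0)):
    print(pi,row(*tcp_from_lip([*(J-back*u)[:2],z],psi,pi)))
E
```

```text
17.6 [-0.7294  0.6071  1.2131  0.0417  2.0536 -1.5105] [ 0.4532 -0.2423  0.3415] [ 0.3466 -0.0185 -1.149 ] [-0.3964 -0.3846 -0.0497] 0.019606499756975048
lip [ 0.509  -0.298   0.1683] -44.945397773627896 42.01774002522692 tray [-0.0867 -0.2789  0.1683]
[311.6632 250.0819]
[298.0355 186.512 ]
20 (array([-0.01,  5.38,  4.38]), array([-0.384,  0.001, -0.   ]))
0 (array([-0.01, 11.84,  4.82]), array([-0.733,  0.001, -0.   ]))
```

View pics/scene17.png

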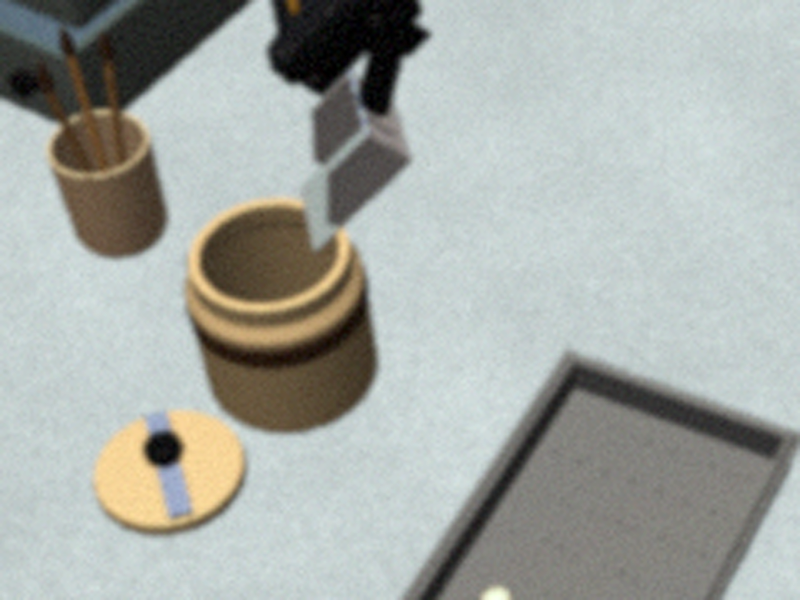

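Emit:
carry_out(moves=[[0,0,1.3,1.1,-0.1,0,0],[0,0,2.7,2.2,-0.2,0,0],[0,0,4.0,3.3,-0.29,0,0],[0,0,5.4,4.4,-0.384,0,0],[0,0,7.0,4.5,-0.47,0,0],[0,0,8.6,4.6,-0.56,0,0],[0,0,10.2,4.7,-0.65,0,0],[0,0,11.8,4.8,-0.733,0,0],[0,0,11.8,4.8,-0.733,0,0]])

```text
time: 18.55
position: [0.3676, -0.1571, 0.2847]
tool_rot: [-0.65, -0.27, 0.273, 0.656]
ft_force: [-1.1, 1.2, -1.1]
grip_width: 0.0193
```

```bash
python3 look.py 18 380 140 160 120 top; python3 - <<'E'
from h import *
pt=[.5455,.3335]
# staging: lip over y=+0.2 heading yaw 19.5 at height .12
o,S,_,_=cur();p0=o["position"];R0=R.from_quat(o["tool_rot"]).as_matrix()
print(row(*tcp_from_lip([.55,.0,.21],0,0)), tcp_from_lip([.55,.0,.21],0,0)[0])
print(row(*tcp_from_lip([.5960,.3505,.10],19.5,0)))
E
```

```text
18.55 [-0.6855  0.1679  1.9057  0.0003  1.0768 -1.473 ] [ 0.3676 -0.1571  0.2847] [-1.085   1.2236 -1.1114] [0.0983 0.0948 0.0214] 0.01930861696448293
lip [ 0.4907 -0.2798  0.2072] -44.888686089098066 0.5037208607343695 tray [-0.1033 -0.2592  0.2072]
[292.8977 458.7391]
[414.2385 568.0502]
(array([11.67,  0.04, 10.93]), array([-0.004, -0.784,  0.002])) [0.3755 0.     0.286 ]
(array([36.32, 11.1 , 27.55]), array([-0.004, -1.124,  0.002]))
```

View pics/top18.png

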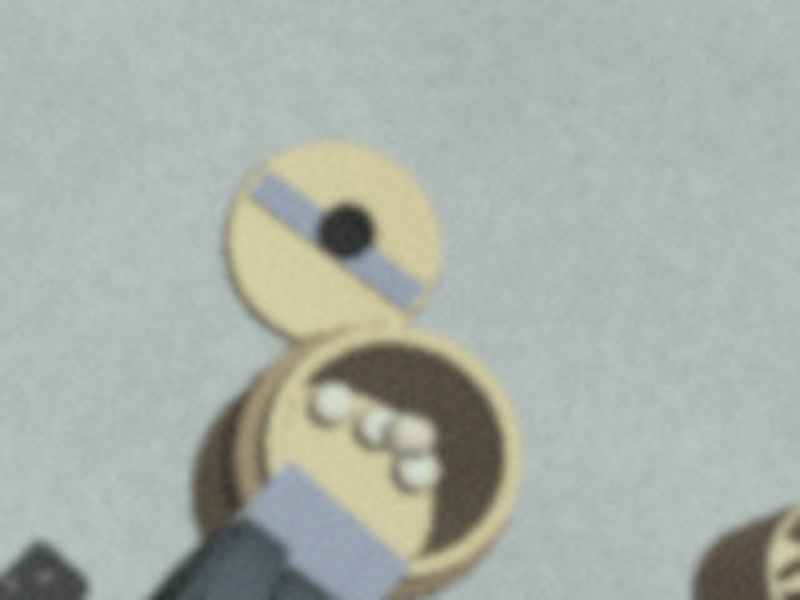

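Emit:
carry_out(moves=[[0,1.2,0,1.1,0,-0.08,0],[0,2.4,0,2.2,0,-0.16,0],[0,3.5,0,3.3,0,-0.235,0],[0,4.7,0,4.4,0,-0.315,0],[0,5.8,0,5.5,0,-0.39,0],[0,7,0,6.6,0,-0.47,0],[0,8.2,0,7.7,0,-0.55,0],[0,9.4,0,8.8,0,-0.63,0],[0,10.5,0,9.9,0,-0.705,0],[0,11.7,0,10.9,0,-0.784,0],[0,11.7,0,10.9,0,-0.784,0]])

```text
time: 19.7
position: [0.38, -0.0019, 0.2868]
tool_rot: [0.5, 0.501, -0.5, -0.5]
ft_force: [-0.1, -0.2, -0.9]
grip_width: 0.0194
```

```bash
python3 look.py 19 380 140 160 120 top;  python3 look.py 19b 120 120 280 210 scene; python3 - <<'E'
from h import *
print(row(*tcp_from_lip([.5960,.3505,.10],19.5,0)))
E
```

```text
19.7 [-0.3021  0.13    1.9479  0.0011  1.0632 -1.8748] [ 0.38   -0.0019  0.2868] [-0.1427 -0.1848 -0.8657] [0.0778 0.0956 0.0183] 0.019430767381287798
lip [ 0.5546 -0.0016  0.211 ] 0.0769917948854665 -0.046093085889063724 tray [-0.0159  0.0125  0.211 ]
[-367.9072  384.1462]
[-208.302   380.4037]
19.75 [-0.3035  0.13    1.9481  0.0001  1.0625 -1.874 ] [ 0.38   -0.0027  0.2867] [ 1.3168 -0.4279 -1.3824] [ 0.0677  0.1323 -0.0087] 0.01939311151018304
lip [ 0.5546 -0.0027  0.2109] -0.022369806307654273 -0.05231123937652529 tray [-0.016   0.0114  0.2109]
[568.9569 334.147 ]
[490.4062 299.6719]
(array([29.54, 11.05, -5.12]), array([ 0.001, -0.342, -0.   ]))
```

View pics/top19.png

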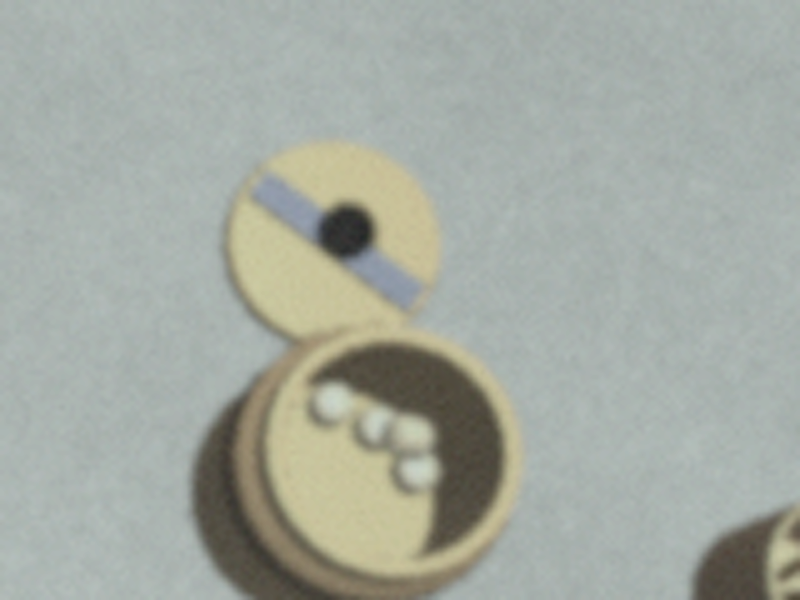

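View pics/scene19b.png

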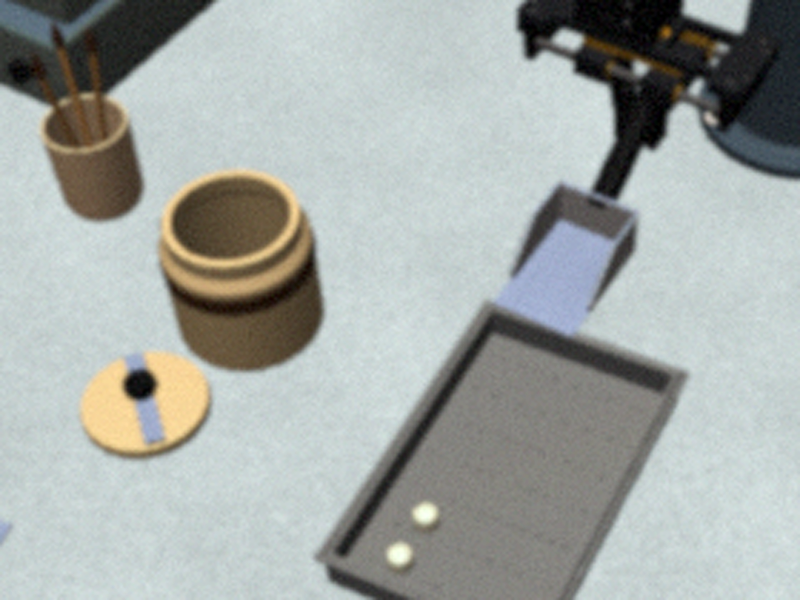

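Emit:
carry_out(moves=[[0,4,0.5,-0.7,0,-0.045,0],[0,8,1.5,-1.4,0,-0.09,0],[0,12,3,-2.1,0,-0.14,0],[0,16,4.5,-2.8,0,-0.185,0],[0,20,6,-3.5,0,-0.23,0],[0,24,8,-4.2,0,-0.28,0],[0,27.5,9.5,-4.8,0,-0.32,0],[0,29.5,11,-5.1,0,-0.342,0],[0,29.5,13,-5.1,0,-0.342,0],[0,29.5,15,-5.1,0,-0.342,0],[0,29.5,17,-5.1,0,-0.342,0],[0,29.5,17,-5.1,0,-0.342,0]])

```text
time: 21.0
position: [0.4293, 0.2916, 0.1138]
tool_rot: [-0.407, -0.576, 0.579, 0.41]
ft_force: [-0.7, -0.3, -1.8]
grip_width: 0.0196
```

```bash
python3 look.py 20 360 220 160 120 scene
```

```text
21.0 [ 0.3808  0.5954  1.8094  0.0009  0.7423 -1.5298] [0.4293 0.2916 0.1138] [-0.7245 -0.3387 -1.849 ] [-0.0415  0.185  -0.0305] 0.019558707976198568
lip [0.5934 0.3496 0.0368] 19.43249986528259 0.31800773589227915 tray [0.0528 0.3591 0.0368]
[455.9655 689.5449]
[295.3555 663.2828]
```

View pics/scene20.png

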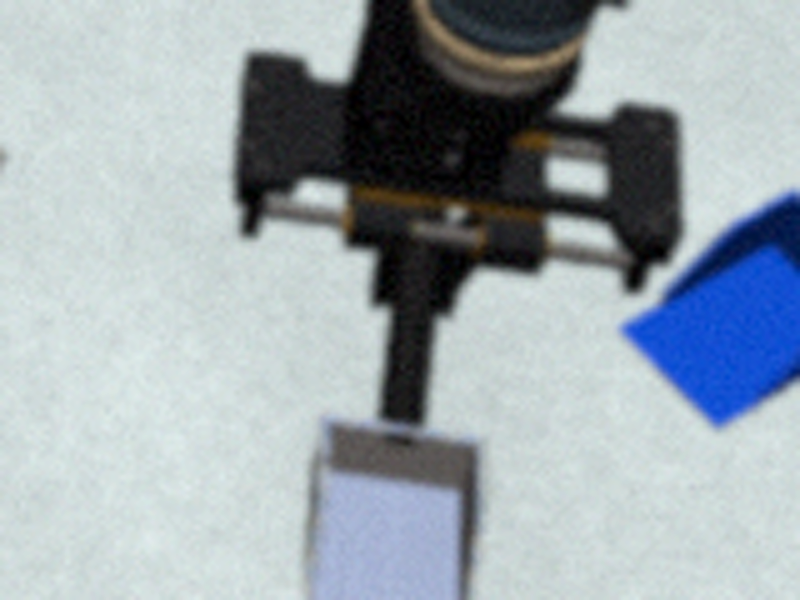

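Emit:
carry_out(moves=[[0,0,1.5,0,0,0,0],[0,0,2.7,0,0,0,0],[0,0,3.3,0,0,0,0],[0,0,3.6,0,0,0,0],[0,0,3.75,0,0,0,0],[0,0,3.75,0,0,0,0]])

```text
time: 21.65
position: [0.4296, 0.2928, 0.0788]
tool_rot: [0.408, 0.578, -0.577, -0.408]
ft_force: [-0.7, -0.2, -1.4]
grip_width: 0.0196
```

Emit:
carry_out(moves=[[0,0,0.1,0,0,0,0],[0,0,0.2,0,0,0,0],[0,0,0.2,0,0,0,0]])

```text
time: 21.95
position: [0.4296, 0.2929, 0.0767]
tool_rot: [0.408, 0.578, -0.577, -0.408]
ft_force: [-0.0, -0.2, -1.4]
grip_width: 0.0194
```

Emit:
carry_out(moves=[[0,0,0.1,0,0,0,0],[0,0,0.15,0,0,0,0],[0,0,0.15,0,0,0,0]])

```text
time: 22.25
position: [0.4291, 0.2927, 0.0758]
tool_rot: [0.408, 0.578, -0.578, -0.408]
ft_force: [-1.5, -0.9, 6.4]
grip_width: 0.0196
```

Emit:
carry_out(moves=[[0,0,-0.1,0,0,0,0],[0.5,0,-0.1,0,0,0,0],[0.5,0,-0.1,0,0,0,0],[0.5,0,-0.1,0,0,0,0],[0.5,0,-0.1,0,0,0,0],[0.5,0,-0.1,0,0,0,0],[0.5,0,-0.1,0,0,0,0]])

```text
time: 22.95
position: [0.4294, 0.2928, 0.076]
tool_rot: [0.408, 0.578, -0.578, -0.408]
ft_force: [-0.3, 0.4, 0.3]
grip_width: 0.0434
```

Emit:
carry_out(moves=[[0.5,0,-2,0,0,0,0],[0.5,0,-6,0,0,0,0],[0.5,0,-10,0,0,0,0],[0.5,0,-14,0,0,0,0],[0.5,0,-15,5,0,0,0],[0.5,0,-15,6,0,0,0],[0.5,0,-15,6,0,0,0]])

```text
time: 23.65
position: [0.3705, 0.2719, 0.2262]
tool_rot: [-0.407, -0.577, 0.578, 0.408]
ft_force: [1.5, -0.0, -0.4]
grip_width: 0.0436
```

```bash
python3 look.py 21 0 0 640 480 scene; python3 look.py 21b 0 0 640 480 top; python3 - <<'E'
import cv2
a=cv2.imread('pics/scene21.png')
E
```

```text
23.65 [ 0.3885  0.3396  1.8571  0.0011  0.9469 -1.5246] [0.3705 0.2719 0.2262] [ 1.4609 -0.0003 -0.3873] [ 0.1332 -0.0109 -0.0055] 0.04359345839886528
lip [0.5348 0.3304 0.1499] 19.577469121246015 0.11528782067069158 tray [-0.0073  0.3449  0.1499]
[578.9996 382.5931]
[537.0945 376.2804]
23.7 [ 0.3882  0.3416  1.8539  0.001   0.9459 -1.5246] [0.3726 0.2725 0.2261] [ 0.7125 -0.2217  0.3031] [ 0.0045 -0.0297 -0.0238] 0.04353186417053072
lip [0.537  0.331  0.1501] 19.561830615003856 -0.007489407042311523 tray [-0.005   0.3454  0.1501]
[205.5856 297.5149]
[241.4907 284.2884]
```

View pics/scene21.png

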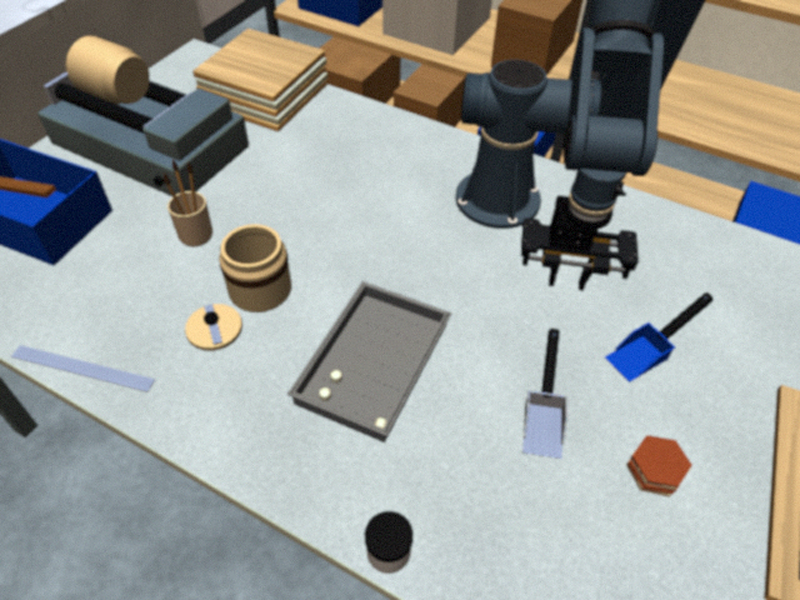

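View pics/top21b.png

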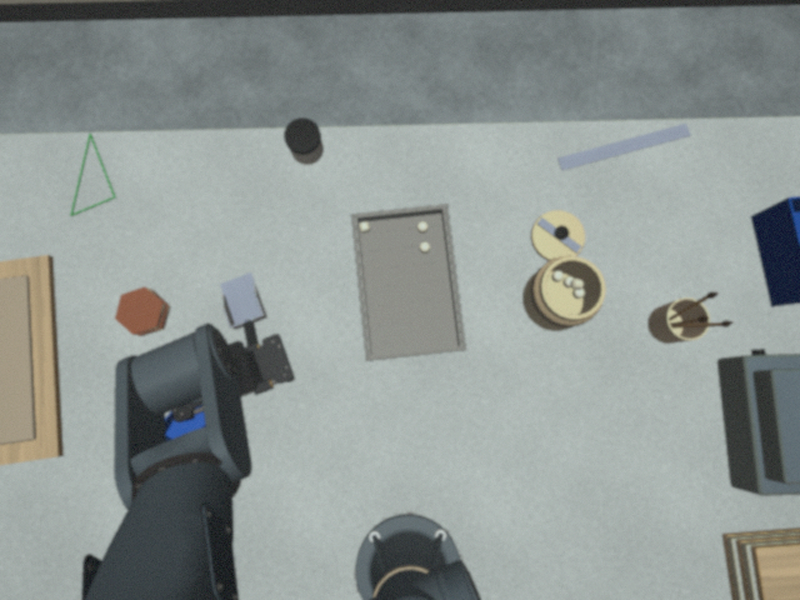

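```bash
python3 - <<'E'
import cv2,numpy as np
a=cv2.imread('pics/top19.png')[320:580,230:530]
a=(np.clip(a/140.,0,1)**.7*255).astype(np.uint8)
cv2.imwrite('pics/jar22.png',cv2.resize(a,None,fx=2,fy=2))
E
```

```text
(no output)
```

View pics/jar22.png

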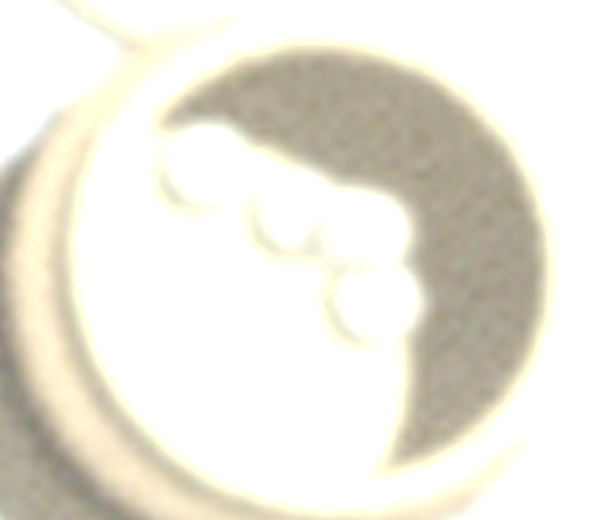

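```bash
python3 look.py 23 140 140 130 130 scene; python3 look.py 23b 410 150 90 90 top; python3 - <<'E'
from h import *
a=robot.camera("top")[195:250,425:485].astype(float)
g=np.clip((a-20)/130,0,1)*255
cv2.imwrite("pics/jar24.png",cv2.resize(g.astype(np.uint8)[:,:,::-1],None,fx=10,fy=10,interpolation=cv2.INTER_CUBIC))
print(robot.get_obs()["time"])
E
```

```text
23.75 [ 0.3879  0.343   1.852   0.001   0.9457 -1.5246] [0.3737 0.2729 0.226 ] [ 0.6043  0.0796 -0.6261] [0.0601 0.0169 0.0344] 0.043598854429079494
lip [0.5382 0.3313 0.1502] 19.5445559423018 -0.052146372276956225 tray [-0.0038  0.3456  0.1502]
[1491.2809  772.6081]
[1336.224   749.1435]
23.8 [ 0.3877  0.3439  1.8509  0.001   0.9459 -1.5246] [0.3743 0.273  0.2258] [0.9734 0.5505 0.1844] [ 0.0576  0.0207 -0.0433] 0.04387640409039481
lip [0.5388 0.3314 0.15  ] 19.536233165919466 -0.05020922205335651 tray [-0.0032  0.3457  0.15  ]
[-1637.812    581.7727]
[-1446.3595   511.3594]
23.9
```

View pics/scene23.png

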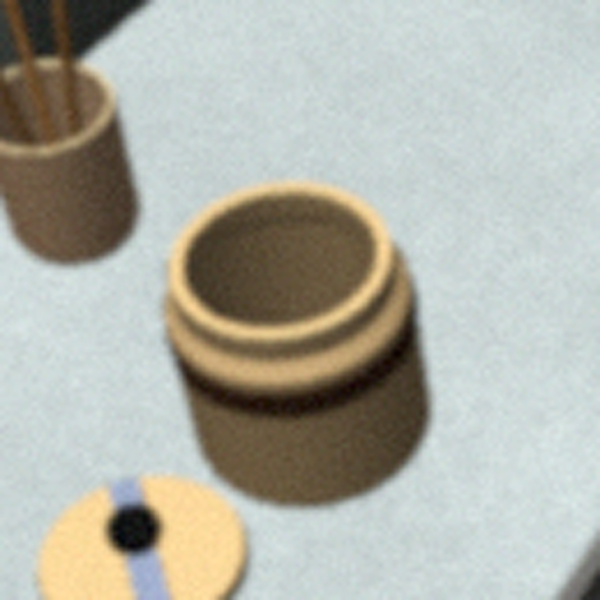

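View pics/jar24.png

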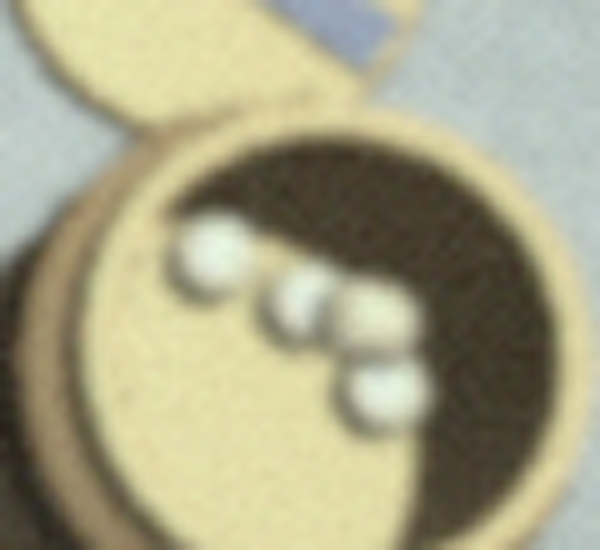

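```bash
python3 - <<'E'
from h import *
a=np.mean([robot.camera("top")[195:250,425:485].astype(float) for _ in range(20)],0)
g=np.clip((a-25)/45,0,1)*255
cv2.imwrite("pics/jar25.png",cv2.resize(g.astype(np.uint8)[:,:,::-1],None,fx=10,fy=10,interpolation=cv2.INTER_CUBIC))
a=np.mean([robot.camera("scene")[150:260,130:270].astype(float) for _ in range(12)],0)
g=np.clip((a-10)/110,0,1)*255
cv2.imwrite("pics/jar25s.png",cv2.resize(g.astype(np.uint8)[:,:,::-1],None,fx=5,fy=5,interpolation=cv2.INTER_CUBIC))
E
```

```text
(no output)
```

View pics/jar25.png

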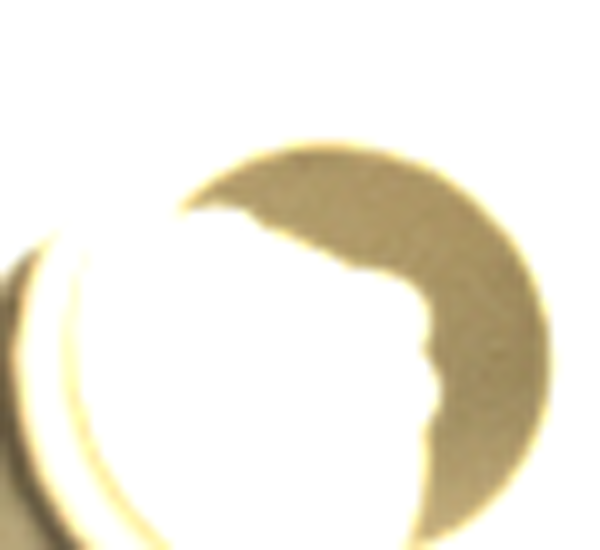

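View pics/jar25s.png

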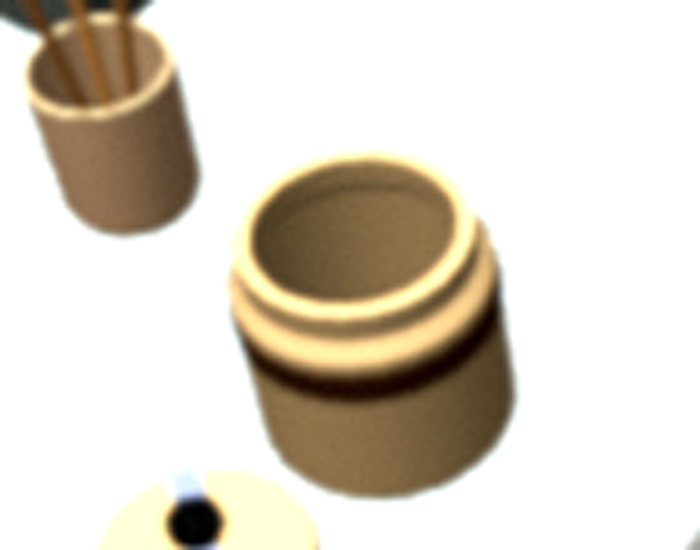

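```bash
python3 - <<'E'
from h import *
t=np.linspace(0,2*np.pi,60)
def circ(c,r,z): return [[c[0]+r*np.cos(a),c[1]+r*np.sin(a),z] for a in t]
sil={n:cv2.convexHull(np.float32([proj(n,X) for r,z in((.068,0),(.068,.1),(.0605,.14)) for X in circ(J,r,z)])) for n in P}
bad=[]
for x in np.arange(.4,.66,.004):
  for y in np.arange(-.48,-.2,.004):
    if np.hypot(x-J[0],y-J[1])<.079: continue
    h={n:np.mean([cv2.pointPolygonTest(sil[n],tuple(map(float,proj(n,X))),False)>=0 for z in(0.003,.011,.019) for X in circ((x,y),.009,z)[::6]]) for n in P}
    bad.append((min(1-h["top"],1)if 0 else max(1-h["top"],1-h["scene"]),x,y))
bad.sort();print(bad[:6])
E
```

```text
[(np.float64(0.0), np.float64(0.5080000000000001), np.float64(-0.3959999999999999)), (np.float64(0.0), np.float64(0.5120000000000001), np.float64(-0.3999999999999999)), (np.float64(0.0), np.float64(0.5160000000000001), np.float64(-0.4039999999999999)), (np.float64(0.0), np.float64(0.5160000000000001), np.float64(-0.3999999999999999)), (np.float64(0.0), np.float64(0.5200000000000001), np.float64(-0.4039999999999999)), (np.float64(0.0), np.float64(0.5200000000000001), np.float64(-0.3999999999999999))]
```

```bash
python3 - <<'E'
from rig import robot
print(robot.hand_in(), robot.get_obs()["time"])
E
```

```text
the job is handed in; nothing more can be done
the job is handed in; nothing more can be done
```

I pushed the scoop under the cylinders in the tray and lifted five. I rolled the scoop once over the tray to settle one perched on its edge. I then tipped all five into the jar with the lip about 25 mm above the rim, set the empty scoop back at its starting place, let go and handed the job in at about 25 s.

- **Jar:** the last pictures show four cylinders in it. I could not see the fifth. It is most likely on the part of the jar floor hidden from the top camera, but a small strip of bench beside the jar is hidden from both cameras, so I could not rule out a spill there.
- **Tray and bench:** the other three cylinders are still in the tray, and no cylinder shows anywhere visible on the bench.
- **Scoop:** it is empty and looks flat on the bench. When I lowered it the wrist force rose by about 7 N, so it was touching the bench before I let go.
- **Jar, lid, tiles and brush pot:** in the last pictures they look unmoved, though I did not measure them again. The gripper is clear of everything.

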